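Make up the pastry and pizza bench kits

TASK

Make up the two bench kits from the stock on the counter: the blue tray gets the yellow-capped jar, the cutter with the wooden knob and the white-lidded tub; the orange tray gets the red-capped jar and the steel shaker. Stand each upright on the floor of a compartment of its own (any compartment of the right tray, about the middle), set down rather than dropped. Leave the green-capped jar, the blue-knobbed cutter and the orange-lidded tub where they stand.

Things in the scene. Friction and masses are not known exactly. Their poses are not given: they have to be found in the camera images.
- blue_tray: Blue kit tray, fixed to the counter, 241 x 83 mm and 22 mm high, long side along its x (turned up to 0.25 rad), with 3 square compartments in a row, each 75 x 75 mm inside; walls and dividers 4 mm, floor 4 mm thick (its top 4 mm above the origin). Origin at the centre of its underside; compartment centres at x = -79, 0 and +79 mm, y = 0 in its frame. It stands to the left or the right of the stock, which side varies.
- orange_tray: Orange kit tray, fixed to the counter, 162 x 83 mm and 22 mm high, long side along its x (turned up to 0.25 rad), with 2 square compartments in a row, each 75 x 75 mm inside; walls and dividers 4 mm, floor 4 mm thick (its top 4 mm above the origin). Origin at the centre of its underside; compartment centres at x = -39.5 and +39.5 mm, y = 0 in its frame. It stands to the left or the right of the stock, which side varies.
- yellow_jar: Glass spice jar with a yellow screw cap: round, 44 mm across (cap 45), 75 mm high, cap from 54.5 mm up; about 0.18 kg. Loose, standing upright on the counter in the stock; origin at the centre of its underside, z up along its axis.
- red_jar: Glass spice jar with a red screw cap: round, 44 mm across (cap 45), 75 mm high, cap from 54.5 mm up; about 0.18 kg. Loose, standing upright on the counter in the stock; origin at the centre of its underside, z up along its axis. The eight stock pieces stand in rows about 110 mm apart (neighbours' centres at least 85 mm apart), in an order that varies.
- wood_cutter: Pastry cutter: a flat steel drum 54 mm across and 28 mm high, a thin stem, and on top a round pale wooden knob 32 mm across, from 42 to 80 mm high (best gripped by the knob, at about 60 mm); 80 mm high in all, about 0.16 kg. Loose, standing upright on the counter in the stock; origin at the centre of its underside, z up along its axis.
- white_tub: Small square white plastic tub with lid in white: lid 50 x 50 mm, body 48 x 48 mm, 72 mm high, sides along its x and y; turned up to 0.4 rad; about 0.2 kg. Loose, standing upright on the counter in the stock; origin at the centre of its underside, z up along its axis.
- shaker: Steel shaker, 50 mm across (a flat band round it at 50 to 54 mm up is 51.6 mm) with a shallow domed, holed top; straight side up to 62 mm, 78 mm high in all; about 0.2 kg. Loose, standing upright on the counter in the stock; origin at the centre of its underside, z up along its axis.
- green_jar: Glass spice jar with a green screw cap: round, 44 mm across (cap 45), 75 mm high, cap from 54.5 mm up; about 0.18 kg. Loose, standing upright on the counter in the stock; origin at the centre of its underside, z up along its axis. Stays in stock.
- blue_cutter: Pastry cutter: a flat steel drum 54 mm across and 28 mm high, a thin stem, and on top a round blue knob 32 mm across, from 42 to 80 mm high (best gripped by the knob, at about 60 mm); 80 mm high in all, about 0.16 kg. Loose, standing upright on the counter in the stock; origin at the centre of its underside, z up along its axis. Stays in stock.
- orange_tub: Small square white plastic tub with lid in orange: lid 50 x 50 mm, body 48 x 48 mm, 72 mm high, sides along its x and y; turned up to 0.4 rad; about 0.2 kg. Loose, standing upright on the counter in the stock; origin at the centre of its underside, z up along its axis. Stays in stock.
Mind the look-alikes: they are no part of the job. Leave any purple look-alike of the green_jar alone. Leave any purple look-alike of the blue_cutter alone.

How it is judged:
By the outcome, as a careful person would: the job done as asked, in the order asked, and still so for the second after the job is handed in, with the robot touching nothing.
It also fails if it takes over 128 s, if anything falls off the work surface, if the arm or the gripper's body presses on something with over 40 N, if the wrist force passes 120 N, or if a joint passes its speed limit or range.

ROBOT

A 6-joint arm with a two-finger parallel gripper is mounted at the origin on the work surface. World frame = base frame: x ahead of the robot, y to its left, z up, the work surface at z = 0. Lengths are in mm, angles in rad, forces in N, time in s.
With the tool pointing down it reaches from about 375 to 750 mm from the base axis. Payload 9 kg.
Tool frame: the origin (TCP) lies midway between the tips of the shut fingers; the grasp point (between the pads) lies 19 mm behind it; x points along the fingers, y is the direction in which the jaws open and shut, and the axes are right-handed (so a half turn about x gives the same grasp; the last joint's range is limited). The gripper opens to 85 mm and grips with 20 to 120 N. Pads are 22 mm wide; open, the fingers measure 114 mm over their backs; the gripper's body (76 mm by 85 mm) begins 54 mm behind the grasp point. The pads swing forward as they close: fully open they stand 13 mm farther back than shut.
Start: joints at [0.902, 0.104, 0.097, 1.564, 0, 1.353], TCP at [261.423, 540.092, 192.231] pointing down, gripper open.
Joint ranges: [-2.99, 2.99], [-0.84, 1.86], [-1.1, 1.16], [-1.84, 2.11], [-1.51, 1.56], [-3.14, 3.14]. Speed limits (rad/s): [2.22, 2.22, 2.57, 3.14, 3.14, 3.14].

INTERFACE

Orientations are given as a unit quaternion [w, x, y, z].
In Python, from station import read_state, grab_frame, hand_in, search_frame gives the robot as it stands.
- The arm moves only by the tool move_arm, never from a script. Its argument "targets" is a list of rows, each a list of 3 entries, a list of its own where there are three numbers: the closure in counts, from 0 (fully open) to 255 (shut), then the shift along the world's x, y, z in mm, then the turn, a rotation vector about the world's x, y, z in degrees. A call has 1 to 8 rows; each row is the pose to reach, as a shift and turn from the pose measured when the call began; what a row does not reach only later rows make up. A row lasts 1/12 s, in which the tool goes at most 41.7 mm and 7.16 degrees, less where a joint would pass 70% of its speed; a pose out of reach is approached as far as the arm can. A call with a gripper value outside its range is refused whole. The fingers move at their own pace and stop on an object; the grip force is fixed at half the most. Time passes only in rows, so rows that repeat a pose let the fingers close. It gives the time, the measured TCP pose, the force and the opening at its end, in the units of the state.
- read_state(): the state, without advancing time (a new reading comes with each control period).
- grab_frame(name): name is "scene" or "top" or "wrist"; returns a dict with "pixels" (420x560x3 uint8, red, green, blue), "fx", "fy", "cx", "cy" (pixels), "k1" (the pictures are not rectified: a ray, as slopes to the right and down, at radius r is drawn at 1 + k1 r^2 times it, then the intrinsics apply), "view" (4x4, takes a point from world to camera coordinates); the wrist camera has in their place "T_tool_cam" (4x4, takes a point from camera to tool coordinates, whose origin is the TCP and whose axes are the tool frame's). Camera axes: x right, y down, z forward; pixel columns grow to the right and rows downward; lengths in mm; the calibration is good to about 2 mm. A picture is of the moment at which its call begins: read the wrist's pose just before it. There is no depth.
- hand_in(): hands the job in, once; it reports no verdict.
Trained networks look in a picture, given as the dict that the camera call returned (one of the last four; its "shot" number tells which), for a name from the list of things; names that differ only in an ending like _2 or _b are one class to them, and where a whole thing is asked for, a point or a joint stands for the part that bears it (a point fixed in the world has none). Each returns a list of dicts, best first, with "conf" (0 to 1); they miss things now and then, are a little off and sometimes report something else, mostly with a low value. They report only what shows in the picture. A call takes as long as a camera call. They do not tell look-alikes from the thing itself.
- search_frame(thing, picture): "box" ([centre column, centre row, width, height] as shares, 0 to 1, of the picture: columns of its width, rows of its height, round what is visible of it).
The state is a dict: "time": time; "joints": joint angles; "joint_velocities": joint speeds; "joint_efforts": joint torques, N m; "tool_pos": TCP position; "tool_rot": TCP orientation; "wrist_force": force on the tool from outside, world axes, zero at the start; "moment": the same for the moment, N m; "grip_width": finger opening in mm.
Only numpy, scipy, OpenCV 4.12 (cv2) and the standard library are available. Lean on these libraries where they do the work, as an engineer would, in place of code of your own. Each camera call takes 0.05 s, during which the arm holds its last target.

## Working session

There is one attempt and no reset: what is moved stays moved. The work goes in short steps, Python scripts to look and compute and a tool call to move; the robot and the scene stay as the last step left them, time stands still between calls to the robot, and variables do not carry over. Pictures are saved under pics/ and viewed, and the job is handed in when it is done.

Besides the shell and the picture viewer there is one more tool, called in YAML: its name, and indented under it one key for each argument. move_arm: Moves the arm, as the interface text tells. Its arguments: {"type":"object","properties":{"targets":{"type":"array","items":{"type":"array"}}},"required":["targets"]}

```bash
ls; mkdir -p pics
python3 - <<'E'
from station import *
import cv2,numpy as np
s=read_state(); print({k:np.round(v,3).tolist() for k,v in s.items()})
for n in ["scene","top"]:
    f=grab_frame(n); cv2.imwrite(f"pics/{n}0.png",f["pixels"][...,::-1])
    print(n,f["fx"],f["fy"],f["cx"],f["cy"],f["k1"],np.round(f["view"],3).tolist())
E
```

```text
pics
{'time': 0.0, 'joints': [0.902, 0.105, 0.096, 1.564, -0.0, 1.353], 'joint_velocities': [0.002, 0.0, 0.002, -0.003, -0.001, -0.001], 'joint_efforts': [0.001, -55.693, 50.365, 0.017, -0.0, -0.0], 'tool_pos': [261.157, 539.757, 191.433], 'tool_rot': [0.689, 0.158, 0.689, -0.158], 'wrist_force': [0.535, 0.239, -0.096], 'moment': [-0.021, 0.074, 0.043], 'grip_width': 85.483}
scene 470.1706022102644 470.1706022102644 283.6882287388718 203.32215780147644 -0.07569005219150594 [[0.87, 0.492, 0.014, -469.848], [0.383, -0.66, -0.646, -189.798], [-0.309, 0.567, -0.763, 1306.278], [0.0, 0.0, 0.0, 1.0]]
top 401.05273845648276 401.05273845648276 281.371063692147 207.12469082787334 -0.08446430343555059 [[-0.011, -1.0, 0.007, -0.181], [-0.995, 0.01, -0.104, 545.185], [0.104, -0.008, -0.995, 881.24], [0.0, 0.0, 0.0, 1.0]]
```

View pics/scene0.png

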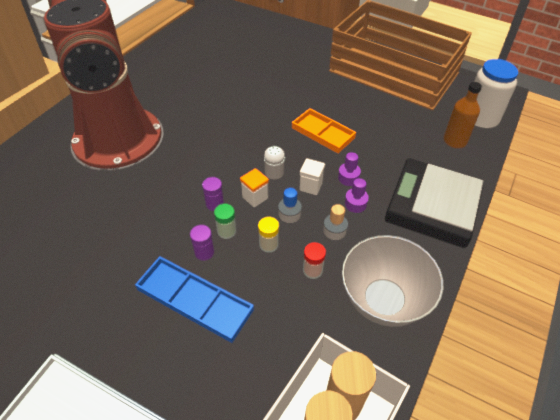

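View pics/top0.png

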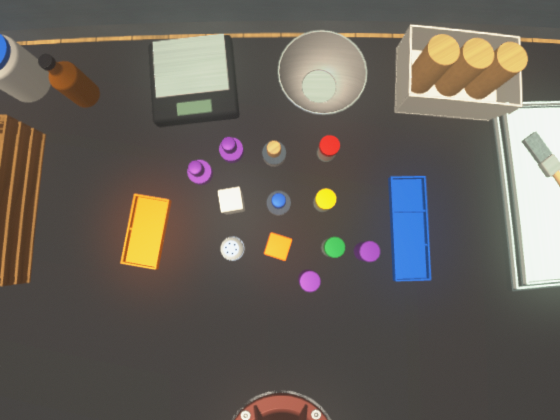

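```bash
cat > h.py <<'E'
from station import *
import cv2,numpy as np
from scipy.spatial.transform import Rotation as R
def K(f): return np.array([[f["fx"],0,f["cx"]],[0,f["fy"],f["cy"]],[0,0,1.]])
def rays(f,uv):
    uv=np.array(uv,float).reshape(-1,1,2)
    p=cv2.undistortPoints(uv,K(f),np.array([f["k1"],0,0,0,0.])).reshape(-1,2)
    return np.c_[p,np.ones(len(p))]
def c2w(f,s=None):
    if "view" in f: return np.linalg.inv(f["view"])
    q=np.array(s["tool_rot"]); T=np.eye(4); T[:3,:3]=R.from_quat(q[[1,2,3,0]]).as_matrix(); T[:3,3]=s["tool_pos"]
    return T@np.array(f["T_tool_cam"])
def onplane(f,uv,z,s=None):
    M=c2w(f,s); d=rays(f,uv)@M[:3,:3].T; o=M[:3,3]
    return o+d*((z-o[2])/d[:,2])[:,None]
def proj(f,P,s=None):
    V=np.linalg.inv(c2w(f,s)); r,_=cv2.Rodrigues(V[:3,:3])
    return cv2.projectPoints(np.array(P,float).reshape(-1,1,3),r,V[:3,3],K(f),np.array([f["k1"],0,0,0,0.]))[0].reshape(-1,2)
HT=dict(yellow_jar=75,red_jar=75,green_jar=75,wood_cutter=80,blue_cutter=80,white_tub=72,orange_tub=72,shaker=78,blue_tray=22,orange_tray=22)
E
python3 - <<'E'
from h import *
f=grab_frame("top"); s=read_state()
for n,h in HT.items():
    for d in search_frame(n,f)[:3]:
        b=np.array(d["box"])*[560,420,560,420]
        print(n,round(d["conf"],2),b.round(1),onplane(f,[b[:2]],h)[0].round(0))
s=read_state();w=grab_frame("wrist");print(np.round(w["T_tool_cam"],3),w["fx"],w["cx"],w["cy"],w["k1"])
print(R.from_quat(np.array(s["tool_rot"])[[1,2,3,0]]).as_matrix().round(2))
E
```

```text
yellow_jar 0.82 [323.2 199.2  21.2  25. ] [557. -96.  75.]
red_jar 0.88 [328.  146.5  22.8  28.5] [ 673. -109.   75.]
red_jar 0.39 [235.  251.8  26.6  20. ] [446.  94.  75.]
green_jar 0.96 [309.8 280.7  18.9  23. ] [383. -64.  75.]
green_jar 0.67 [367.3 252.4  26.6  22.8] [ 441. -188.   75.]
green_jar 0.2 [282.1 202.   21.1  26.6] [551.  -7.  75.]
wood_cutter 0.94 [274.8 150.7  25.2  25.5] [663.   7.  80.]
blue_cutter 0.73 [282.  202.   21.9  28.8] [551.  -7.  80.]
blue_cutter 0.73 [231.2 148.4  28.4  24.4] [669. 102.  80.]
blue_cutter 0.73 [200.7 170.6  26.   27.1] [621. 168.  80.]
white_tub 0.57 [233.  200.8  26.8  28.1] [555.  99.  72.]
orange_tub 0.65 [278.8 246.5  27.3  27. ] [456.   1.  72.]
orange_tub 0.35 [233.4 249.4  24.6  22. ] [451.  98.  72.]
shaker 0.59 [234.2 248.6  24.4  23.3] [452.  96.  78.]
shaker 0.39 [325.7 147.   19.8  27.9] [ 671. -104.   78.]
blue_tray 0.81 [408.5 227.3  44.9 101.6] [ 496. -297.   22.]
orange_tray 0.74 [144.9 230.8  47.4  74. ] [495. 307.  22.]
[[-1.00000e-03 -3.11000e-01  9.50000e-01 -1.81855e+02]
 [ 1.00000e+00 -1.00000e-03  1.00000e-03 -8.80000e-02]
 [ 0.00000e+00  9.50000e-01  3.11000e-01 -7.94660e+01]
 [ 0.00000e+00  0.00000e+00  0.00000e+00  1.00000e+00]] 325.5347033415747 280.4194160770471 210.89922034023866 -0.04971445078768729
[[ 0.    0.44  0.9 ]
 [ 0.    0.9  -0.44]
 [-1.    0.    0.  ]]
```

Run:
```python
from h import *
f=grab_frame("top"); g=grab_frame("scene")
cv2.imwrite("pics/crop1.png",cv2.resize(f["pixels"][120:310,110:440,::-1],None,fx=2.4,fy=2.4,interpolation=cv2.INTER_CUBIC))
def blob(fr,near,lo,hi,r=40):
    h=cv2.cvtColor(fr["pixels"],cv2.COLOR_RGB2HSV); m=cv2.inRange(h,lo,hi)
    n,l,st,c=cv2.connectedComponentsWithStats(m)
    k=[(st[i,4],i) for i in range(1,n) if np.hypot(*(c[i]-near))<r]
    if not k: return None
    i=max(k)[1]; ys,xs=np.nonzero(l==i); return c[i],st[i],np.c_[xs,ys]
for n,xy,lo,hi,h in [("yellow_jar",(557,-96),(24,120,100),(34,255,255),65),("red_jar",(673,-109),(0,150,90),(5,255,255),65),("orange_tub",(456,1),(8,150,120),(22,255,255),72),("white_tub",(555,99),(0,0,170),(180,60,255),72),("wood_cutter",(663,10),(8,60,120),(22,230,255),62)]:
    for nm,fr in (("top",f),("scene",g)):
        p=proj(fr,[[*xy,h]])[0]; b=blob(fr,p,lo,hi,25)
        if b: print(n,nm,p.round(),b[0].round(1),b[1].tolist(),onplane(fr,[b[0]],h)[0].round(1), onplane(fr,[b[0]],HT[n])[0].round(1))
for n,xy,lo,hi in [("blue_tray",(496,-297),(100,150,60),(118,255,255)),("orange_tray",(495,307),(8,180,100),(24,255,255))]:
    for nm,fr in (("top",f),("scene",g)):
        p=proj(fr,[[*xy,22]])[0]; b=blob(fr,p,lo,hi,25)
        if b:
            for z in (22,0):
                P=onplane(fr,b[2],z)[:,:2].astype(np.float32); print(n,nm,z,cv2.minAreaRect(P))
```

```text
yellow_jar top [323. 200.] [325.5 198.5] [316, 189, 20, 20, 331] [ 559.2 -102.2   65. ] [ 558. -101.   75.]
yellow_jar scene [269. 224.] [268.1 224.7] [258, 217, 21, 16, 260] [555.6 -99.1  65. ] [ 559.7 -105.7   75. ]
red_jar top [327. 148.] [329.1 145.1] [319, 135, 21, 21, 350] [ 678.7 -113.1   65. ] [ 676.  -111.8   75. ]
red_jar scene [314. 250.] [314.4 252.9] [304, 242, 22, 23, 397] [ 677.4 -114.6   65. ] [ 680. -121.   75.]
orange_tub top [279. 247.] [279.5 244.4] [264, 232, 29, 29, 290] [460.4  -0.7  72. ] [460.4  -0.7  72. ]
orange_tub scene [253. 177.] [253.8 178.9] [240, 168, 29, 24, 357] [459.8  -3.6  72. ] [459.8  -3.6  72. ]
white_tub top [233. 201.] [229.9 199.2] [218, 186, 25, 27, 537] [558.9 105.6  72. ] [558.9 105.6  72. ]
white_tub scene [310. 167.] [312.2 167.6] [300, 158, 25, 20, 327] [561.9  98.9  72. ] [561.9  98.9  72. ]
wood_cutter top [274. 153.] [273.3 148.3] [266, 140, 15, 18, 185] [673.2  10.8  62. ] [668.6  10.6  80. ]
wood_cutter scene [334. 211.] [336.9 214.7] [330, 204, 16, 21, 211] [673.6   4.3  62. ] [678.3  -9.8  80. ]
blue_tray top 22 ((495.78411865
[... 235 characters left out ...]
624267578125, -308.3902587890625), (246.0159454345703, 89.25492095947266), 0.40978091955184937)
blue_tray scene 0 ((489.44635009765625, -300.0205078125), (252.31813049316406, 91.54135131835938), 0.40977999567985535)
orange_tray top 22 ((494.40997314453125, 305.63165283203125), (88.23455810546875, 160.88876342773438), 80.33301544189453)
orange_tray top 0 ((495.4608154296875, 312.9827880859375), (90.3653793334961, 164.77413940429688), 80.33306121826172)
orange_tray scene 22 ((498.7259826660156, 292.7972412109375), (104.50834655761719, 173.58245849609375), 80.0324935913086)
orange_tray scene 0 ((488.82037353515625, 316.56744384765625), (107.18550872802734, 178.0291290283203), 80.03250885009766)
```

View pics/crop1.png

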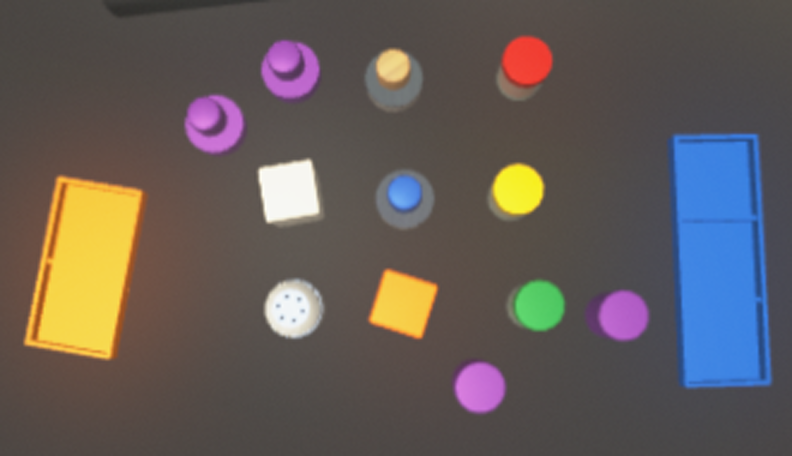

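move_arm:
  targets:
    - [0,[40,-43,0],[0,0,6]]
    - [0,[70,-75,0],[0,0,13]]
    - [0,[100,-107,0],[0,0,20]]
    - [0,[130,-139,0],[0,0,26]]
    - [0,[160,-171,0],[0,0,26]]
    - [0,[190,-203,0],[0,0,26]]
    - [0,[215,-230,0],[0,0,26]]
    - [0,[220,-235,0],[0,0,26]]

```text
time: 1.47
tool_pos: [482.7, 303.2, 192.5]
tool_rot: [0.707, -0.001, 0.707, 0.001]
wrist_force: [0.9, 1.4, -0.4]
grip_width: 85.6
```

Run:
```python
from h import *
s=read_state();f=grab_frame("wrist");cv2.imwrite("pics/w1.png",f["pixels"][...,::-1])
print(s["time"],np.round(s["tool_pos"],1))
```

```text
1.4667 [482.7 303.2 192.5]
```

View pics/w1.png

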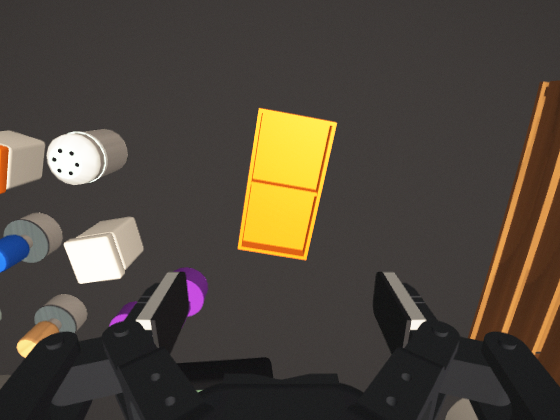

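```bash
cat >> h.py <<'E'
from scipy.optimize import least_squares
def trayfit(f,s,L,lo,hi,near,g):
    h=cv2.cvtColor(f["pixels"],cv2.COLOR_RGB2HSV); m=cv2.inRange(h,lo,hi)
    n,l,st,c=cv2.connectedComponentsWithStats(m); 
    i=max(range(1,n),key=lambda i: st[i,4] if np.hypot(*(c[i]-near))<80 else 0)
    tgt=(l==i).astype(np.float32); x0,y0,w,hh=st[i,:4]; print("blob",st[i],c[i].round(1))
    def sil(p):
        a=p[2]; Rm=np.array([[np.cos(a),-np.sin(a)],[np.sin(a),np.cos(a)]])
        c=np.array([[sx*L/2,sy*41.5] for sx in(-1,1) for sy in(-1,1)])@Rm.T+p[:2]
        P=np.r_[np.c_[c,np.zeros(4)],np.c_[c,np.full(4,22.)]]
        hull=cv2.convexHull(proj(f,P,s).astype(np.float32))
        im=np.zeros(tgt.shape,np.uint8); cv2.fillPoly(im,[np.round(hull*64).astype(np.int32)],1,shift=6,lineType=cv2.LINE_8)
        return im,hull
    from scipy.optimize import minimize
    ker=lambda im: cv2.GaussianBlur(im.astype(np.float32),(0,0),1.2)
    # fill convex hull of target
    ys,xs=np.nonzero(tgt); H=cv2.convexHull(np.c_[xs,ys].astype(np.int32)); T=np.zeros(tgt.shape,np.uint8); cv2.fillPoly(T,[H],1); T=ker(T)
    cost=lambda p: float(((ker(sil(p)[0])-T)**2).sum())
    r=minimize(cost,g,method="Nelder-Mead",options=dict(initial_simplex=[np.array(g)+d for d in([0,0,0],[8,0,0],[0,8,0],[0,0,.06])],xatol=.05,fatol=.1))
    return r.x,r.fun,sil(r.x)[1]
E
python3 - <<'E'
from h import *
s=read_state();f=grab_frame("wrist")
p,c,H=trayfit(f,s,162,(8,150,90),(28,255,255),(287,185),[495,307,-.17+1.57])
print(p.round(3),c)
im=f["pixels"][...,::-1].copy(); cv2.polylines(im,[H.round().astype(int)],1,(255,0,0))
cv2.imwrite("pics/w2.png",cv2.resize(im[80:290,180:380],None,fx=2.8,fy=2.8,interpolation=0))
E
```

```text
blob [  242   103   100   154 10913] [289.2 178.9]
[486.421 336.798   1.495] 9756.4716796875
```

View pics/w2.png

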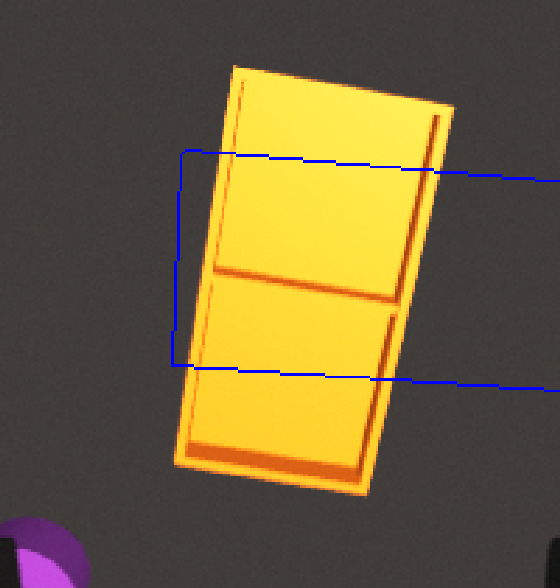

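Run:
```python
from h import *
s=read_state();f=grab_frame("wrist")
print(np.round(s["tool_pos"],1),np.round(s["joint_velocities"],3))
p,c,H=trayfit(f,s,162,(8,150,90),(28,255,255),(287,185),[495,307,-.17])
print(p.round(3),c)
im=f["pixels"][...,::-1].copy(); cv2.polylines(im,[H.round().astype(int)],1,(255,0,0))
cv2.imwrite("pics/w3.png",cv2.resize(im[80:290,180:380],None,fx=2.8,fy=2.8,interpolation=0))
```

```text
[484.8 301.  191.8] [ 0.084 -0.018 -0.012  0.023  0.029  0.074]
blob [  240   106   100   153 10863] [286.8 181.2]
[ 4.93122e+02  3.06985e+02 -1.84000e-01] 34.118927001953125
```

View pics/w3.png

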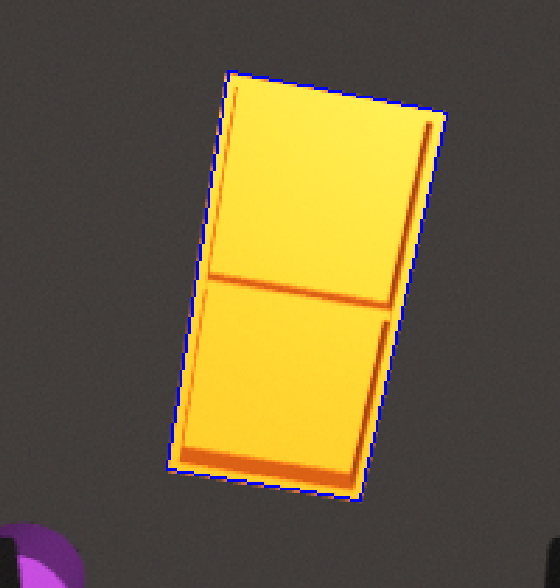

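move_arm:
  targets:
    - [110,[8,-41,0],[0,0,0]]
    - [110,[14,-82,0],[0,0,0]]
    - [110,[20,-123,0],[0,0,0]]
    - [110,[26,-164,0],[0,0,0]]
    - [110,[32,-205,0],[0,0,0]]
    - [110,[38,-246,0],[0,0,0]]
    - [110,[44,-287,0],[0,0,0]]
    - [110,[50,-328,0],[0,0,0]]

```text
time: 2.28
tool_pos: [532.8, -25.0, 192.3]
tool_rot: [0.707, -0.0, 0.707, 0.0]
wrist_force: [0.9, -0.3, -0.0]
grip_width: 48.3
```

move_arm:
  targets:
    - [60,[0,-41,0],[0,0,0]]
    - [60,[0,-80,0],[0,0,0]]
    - [60,[0,-115,0],[0,0,0]]
    - [60,[0,-130,0],[0,0,0]]
    - [60,[0,-130,0],[0,0,0]]
    - [60,[0,-130,0],[0,0,0]]

```text
time: 2.78
tool_pos: [532.8, -154.3, 192.3]
tool_rot: [0.707, 0.0, 0.707, 0.0]
wrist_force: [-0.1, 0.3, -0.7]
grip_width: 65.0
```

Run:
```python
from h import *
s=read_state();f=grab_frame("wrist")
print(s["time"],s["grip_width"],np.round(s["tool_pos"],1),np.round(s["joint_velocities"],3))
cv2.imwrite("pics/w4.png",f["pixels"][...,::-1])
g=proj(f,[[497,-302,22]],s)[0]; print(g)
p,c,H=trayfit(f,s,241,(100,130,50),(120,255,255),g,[497,-302,-.04])
print(p.round(3),c)
im=f["pixels"][...,::-1].copy(); cv2.polylines(im,[H.round().astype(int)],1,(0,0,255))
cv2.imwrite("pics/w4.png",im)
```

```text
2.7833 64.985350580452 [ 532.8 -154.3  192.3] [ 0.034 -0.014 -0.008  0.003  0.003  0.003]
[143.67413048 147.92273969]
blob [   87    22   109   227 18578] [143.9 131.9]
[ 4.94654e+02 -3.04224e+02  8.00000e-03] 38.46894073486328
```

View pics/w4.png

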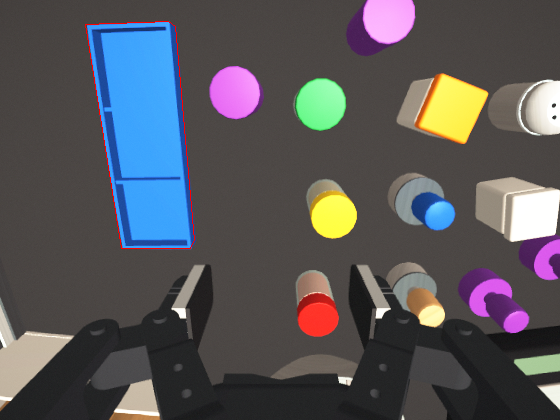

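```bash
cat >> h.py <<'E'
from scipy.optimize import minimize
PARTS=dict(yellow_jar=((23,110,80),(35,255,255),54.5,75,22.5),red_jar=((0,150,80),(6,255,255),54.5,75,22.5),wood_cutter=((8,60,110),(22,230,255),42,80,16),white_tub=((0,0,150),(180,70,255),0,72,25),shaker=None)
def objfit(f,s,name,g,square=False,mask=None,part=None):
    lo,hi,z0,z1,r=part or PARTS[name]
    h=cv2.cvtColor(f["pixels"],cv2.COLOR_RGB2HSV); m=cv2.inRange(h,lo,hi) if mask is None else mask
    m=cv2.morphologyEx(m,cv2.MORPH_OPEN,np.ones((3,3),np.uint8))
    n,l,st,c=cv2.connectedComponentsWithStats(m); near=proj(f,[[g[0],g[1],(z0+z1)/2]],s)[0]
    i=max(range(1,n),key=lambda i: st[i,4] if np.hypot(*(c[i]-near))<35 else 0)
    ys,xs=np.nonzero(l==i); Hh=cv2.convexHull(np.c_[xs,ys].astype(np.int32)); T=np.zeros(m.shape,np.uint8); cv2.fillPoly(T,[Hh],1)
    k=lambda im: cv2.GaussianBlur(im.astype(np.float32),(0,0),1.2)
    T=k(T)
    def sil(p):
        if square:
            a=p[2]+np.pi/4+np.arange(4)*np.pi/2; rr=r*np.sqrt(2)
        else: a=np.arange(40)*np.pi/20; rr=r
        c=np.c_[p[0]+rr*np.cos(a),p[1]+rr*np.sin(a)]
        H=cv2.convexHull(proj(f,np.r_[np.c_[c,np.full(len(a),z0)],np.c_[c,np.full(len(a),z1)]],s).astype(np.float32))
        im=np.zeros(m.shape,np.uint8); cv2.fillPoly(im,[np.round(H*64).astype(np.int32)],1,shift=6); return im,H
    cost=lambda p: float(((k(sil(p)[0])-T)**2).sum())
    g=np.array(g[:3 if square else 2],float); d=np.vstack([np.zeros(len(g)),np.diag([6,6,.1][:len(g)])])
    res=minimize(cost,g,method="Nelder-Mead",options=dict(initial_simplex=g+d,xatol=.05,fatol=.1))
    return res.x,res.fun,st[i],sil(res.x)[1]
E
python3 - <<'E'
from h import *
s=read_state();f=grab_frame("wrist")
im=f["pixels"][...,::-1].copy()
for n,g in [("yellow_jar",(558,-102)),("red_jar",(677,-113)),("wood_cutter",(673,8)),("white_tub",(560,103,-.05))]:
    x,c,st,H=objfit(f,s,n,g,n=="white_tub"); print(n,x.round(3),round(c,1),st); cv2.polylines(im,[H.round().astype(int)],1,(255,0,255))
cv2.imwrite("pics/w5.png",cv2.resize(im[150:350,280:560],None,fx=2.8,fy=2.8,interpolation=0))
E
```

```text
yellow_jar [ 560.135 -101.104] 134.5 [ 311  193   45   45 1566]
red_jar [ 676.969 -113.136] 19.5 [ 296  293   42   43 1439]
wood_cutter [667.199   7.115] 473.1 [406 288  34  27 576]
white_tub [ 5.58696e+02  1.17603e+02 -6.20000e-02] 462.2 [ 477  178   83   64 3285]
```

View pics/w5.png

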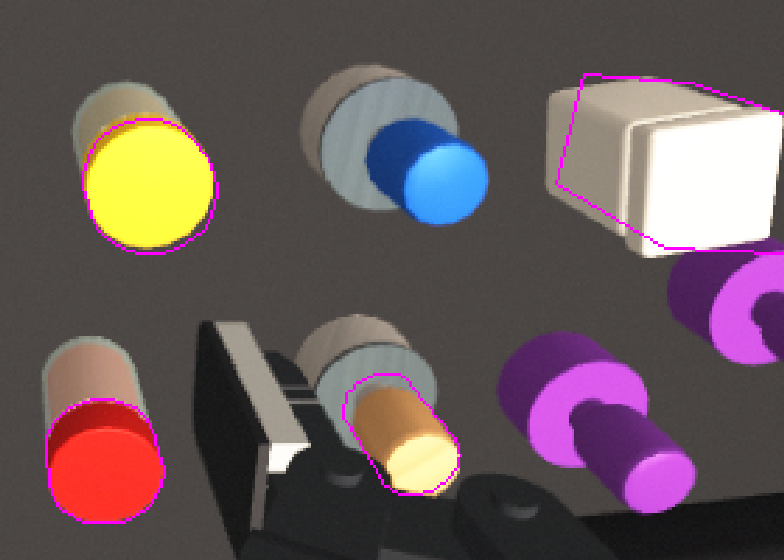

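```bash
sed -i 's/yellow_jar=((23,110,80)/yellow_jar=((17,110,60)/' h.py
python3 - <<'E'
from h import *
s=read_state();f=grab_frame("wrist")
print(objfit(f,s,"yellow_jar",(558,-102))[:3], np.round(s["tool_pos"],1))
E
```

```text
(array([ 558.05019379, -102.45222473]), np.float64(4.631053924560547), array([ 308,  190,   48,   49, 1815], dtype=int32)) [ 533.  -153.2  192.5]
```

move_arm:
  targets:
    - [60,[20,35,0],[0,0,0]]
    - [60,[25,51,-20],[0,0,0]]
    - [60,[25,51,-60],[0,0,0]]
    - [60,[25,51,-95],[0,0,0]]
    - [60,[25,51,-125],[0,0,0]]
    - [60,[25,51,-145],[0,0,0]]
    - [60,[25,51,-158],[0,0,0]]
    - [60,[25,51,-160],[0,0,0]]

```text
time: 3.6
tool_pos: [556.5, -100.2, 30.0]
tool_rot: [0.706, -0.001, 0.708, 0.002]
wrist_force: [-0.2, -0.3, -0.1]
grip_width: 64.9
```

move_arm:
  targets:
    - [150,[0,0,0],[0,0,0]]
    - [150,[0,0,0],[0,0,0]]
    - [150,[0,0,0],[0,0,0]]
    - [150,[0,0,0],[0,0,0]]
    - [150,[0,0,0],[0,0,0]]

```text
time: 4.02
tool_pos: [557.6, -100.6, 31.7]
tool_rot: [0.707, -0.001, 0.707, 0.002]
wrist_force: [-0.5, 1.0, 6.6]
grip_width: 40.4
```

move_arm:
  targets:
    - [150,[0,0,10],[0,0,0]]
    - [150,[0,0,30],[0,0,0]]
    - [150,[0,0,60],[0,0,0]]
    - [150,[0,0,80],[0,0,0]]
    - [150,[0,0,80],[0,0,0]]
    - [150,[0,0,80],[0,0,0]]

```text
time: 4.52
tool_pos: [558.6, -101.2, 113.5]
tool_rot: [0.708, -0.001, 0.706, 0.001]
wrist_force: [-1.0, 0.9, -3.3]
grip_width: 41.0
```

Run:
```python
from h import *
s=read_state();f=grab_frame("wrist")
print(s["wrist_force"],s["grip_width"])
cv2.imwrite("pics/w6.png",f["pixels"][...,::-1])
```

```text
[-0.99699853  0.85493164 -3.30830729] 40.99670096368811
```

View pics/w6.png

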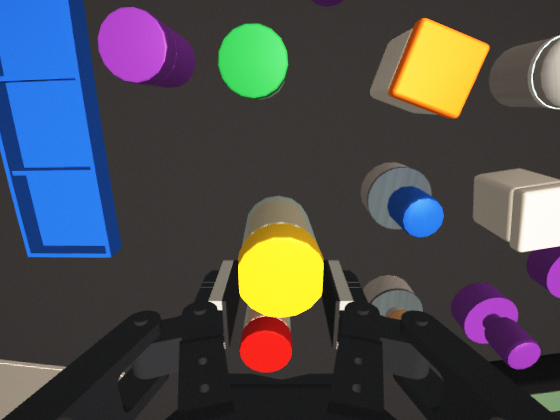

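move_arm:
  targets:
    - [150,[3,-40,0],[0,0,0]]
    - [150,[6,-80,0],[0,0,0]]
    - [150,[9,-120,0],[0,0,0]]
    - [150,[12,-160,0],[0,0,0]]
    - [150,[15,-190,0],[0,0,0]]
    - [150,[15,-202,0],[0,0,0]]
    - [150,[15,-202,-5],[0,0,0]]
    - [150,[15,-202,-5],[0,0,0]]

```text
time: 5.23
tool_pos: [571.5, -302.0, 104.2]
tool_rot: [0.706, 0.0, 0.708, 0.002]
wrist_force: [-0.5, 0.7, -3.0]
grip_width: 40.6
```

```bash
cat > tr.py <<'E'
from h import *
s=read_state();f=grab_frame("wrist")
print(np.round(s["tool_pos"],1),np.round(s["wrist_force"],1))
g=proj(f,[[494.7,-304,22]],s)[0]
p,c,H=trayfit(f,s,241,(100,130,50),(120,255,255),g,[494.7,-304,0.01]); print(p.round(3),c)
im=f["pixels"][...,::-1].copy(); cv2.polylines(im,[H.round().astype(int)],1,(0,0,255))
import sys; cv2.imwrite(sys.argv[1],im)
E
python3 tr.py pics/w7.png
```

```text
[ 571.5 -302.   104.2] [-0.5  0.7 -3. ]
blob [ 222    0  109  252 3899] [269.  146.5]
[ 4.93624e+02 -3.04162e+02  1.40000e-02] 218.98513793945312
```

View pics/w7.png

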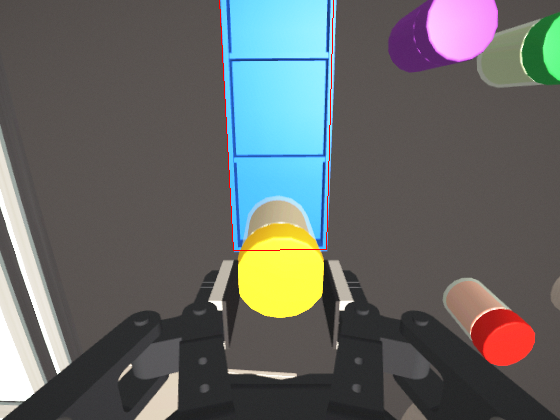

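move_arm:
  targets:
    - [150,[1,-1,-20],[0,0,0]]
    - [150,[1,-1,-40],[0,0,0]]
    - [150,[1,-1,-55],[0,0,0]]
    - [150,[1,-1,-62],[0,0,0]]
    - [150,[1,-1,-65],[0,0,0]]
    - [150,[1,-1,-66],[0,0,0]]
    - [150,[1,-1,-67],[0,0,0]]
    - [150,[1,-1,-67],[0,0,0]]

```text
time: 5.95
tool_pos: [573.3, -302.3, 39.0]
tool_rot: [0.707, -0.001, 0.708, 0.002]
wrist_force: [0.7, 0.9, -2.4]
grip_width: 40.6
```

move_arm:
  targets:
    - [150,[0,0,-1],[0,0,0]]
    - [150,[0,0,-2],[0,0,0]]
    - [150,[0,0,-2],[0,0,0]]
    - [150,[0,0,-2],[0,0,0]]

```text
time: 6.28
tool_pos: [573.4, -302.5, 37.2]
tool_rot: [0.707, -0.001, 0.707, 0.002]
wrist_force: [-0.8, -0.6, -2.1]
grip_width: 40.8
```

move_arm:
  targets:
    - [150,[0,0,-1],[0,0,0]]
    - [150,[0,0,-2],[0,0,0]]
    - [150,[0,0,-2],[0,0,0]]
    - [150,[0,0,-2],[0,0,0]]

```text
time: 6.62
tool_pos: [573.8, -302.8, 35.8]
tool_rot: [0.707, -0.001, 0.707, 0.002]
wrist_force: [-1.8, -1.5, 4.1]
grip_width: 40.4
```

move_arm:
  targets:
    - [105,[0,0,0],[0,0,0]]
    - [95,[0,0,0],[0,0,0]]
    - [80,[0,0,0],[0,0,0]]
    - [60,[0,0,0],[0,0,0]]
    - [60,[0,0,0],[0,0,0]]
    - [60,[0,0,20],[0,0,0]]
    - [60,[0,0,55],[0,0,0]]
    - [60,[0,0,95],[0,0,0]]

```text
time: 7.28
tool_pos: [572.3, -301.6, 129.4]
tool_rot: [0.706, 0.0, 0.708, 0.003]
wrist_force: [1.2, -1.2, -0.2]
grip_width: 65.8
```

move_arm:
  targets:
    - [60,[8,35,30],[0,0,0]]
    - [60,[16,75,60],[0,0,0]]
    - [60,[24,115,60],[0,0,0]]
    - [60,[32,155,60],[0,0,0]]
    - [60,[40,195,60],[0,0,0]]
    - [60,[48,235,60],[0,0,0]]
    - [60,[56,275,60],[0,0,0]]
    - [60,[60,290,60],[0,0,0]]

```text
time: 7.95
tool_pos: [632.4, -7.2, 189.6]
tool_rot: [0.706, -0.0, 0.708, 0.004]
wrist_force: [-0.3, 0.2, 0.0]
grip_width: 65.4
```

Run:
```python
from h import *
s=read_state();f=grab_frame("wrist")
print(np.round(s["tool_pos"],1),np.round(s["joint_velocities"],2))
im=f["pixels"][...,::-1].copy()
for n,g in [("wood_cutter",(673,8))]:
    x,c,st,H=objfit(f,s,n,g); print(n,x.round(1),round(c,1),st); cv2.polylines(im,[H.round().astype(int)],1,(255,0,255))
# drum: project circle for the fit
a=np.arange(40)*np.pi/20
for r,z in((27,28),(27,0)): cv2.polylines(im,[proj(f,np.c_[x[0]+r*np.cos(a),x[1]+r*np.sin(a),0*a+z],s).round().astype(int)],1,(0,255,0))
cv2.imwrite("pics/w8.png",im)
t=grab_frame("top");cv2.imwrite("pics/t8.png",cv2.resize(t["pixels"][150:310,350:470,::-1],None,fx=3,fy=3))
```

```text
[632.4  -7.2 189.6] [ 0.4   0.18  0.2   0.02 -0.02  0.39]
wood_cutter [659.8   8. ] 552.1 [281 208  31  22 343]
```

View pics/w8.png

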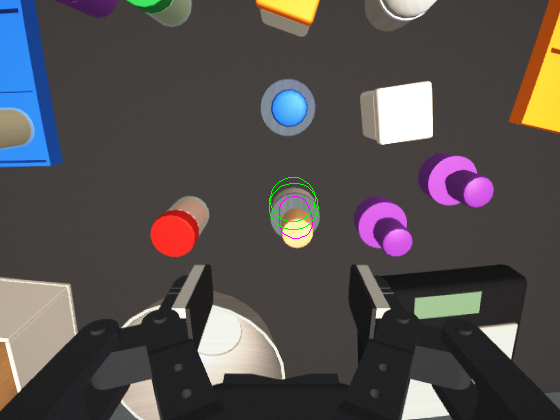

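View pics/t8.png

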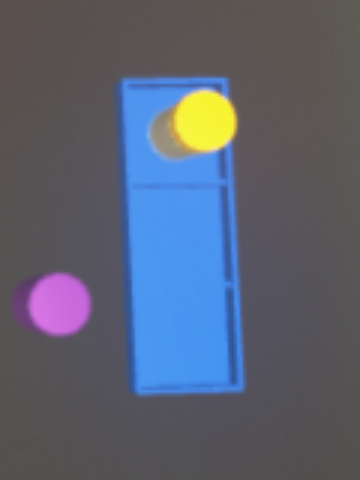

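move_arm:
  targets:
    - [60,[10,5,0],[0,0,0]]
    - [60,[10,5,0],[0,0,0]]
    - [60,[10,5,0],[0,0,0]]

```text
time: 8.3
tool_pos: [642.5, -2.9, 189.1]
tool_rot: [0.706, -0.001, 0.709, 0.005]
wrist_force: [0.2, 0.0, -0.9]
grip_width: 65.5
```

Run:
```python
from h import *
s=read_state();f=grab_frame("wrist")
print(np.round(s["tool_pos"],1),np.round(s["joint_velocities"],2))
im=f["pixels"][...,::-1].copy()
h=cv2.cvtColor(f["pixels"],cv2.COLOR_RGB2HSV)
c=proj(f,[[673,8,80]],s)[0].astype(int); print(c)
print(h[c[1]-36:c[1]+20:4,c[0]].tolist())
for lo in ((8,60,110),(8,90,90)):
  x,cc,st,H=objfit(f,s,"wood_cutter",(673,8),part=(lo,(25,255,255),42,80,16)); print(x.round(1),round(cc,1),st)
cv2.polylines(im,[H.round().astype(int)],1,(255,0,255))
a=np.arange(40)*np.pi/20
for r,z in((27,28),(27,0)): cv2.polylines(im,[proj(f,np.c_[x[0]+r*np.cos(a),x[1]+r*np.sin(a),0*a+z],s).round().astype(int)],1,(0,255,0))
cv2.imwrite("pics/w9.png",cv2.resize(im[c[1]-90:c[1]+60,c[0]-80:c[0]+80],None,fx=4,fy=4,interpolation=0))
```

```text
[642.5  -2.9 189.1] [-0.01 -0.01 -0.01  0.   -0.   -0.  ]
[291 225]
[[97, 23, 143], [95, 23, 143], [93, 20, 141], [14, 147, 174], [14, 149, 185], [20, 122, 245], [27, 69, 254], [26, 79, 254], [26, 87, 254], [28, 72, 255], [27, 77, 255], [27, 88, 254], [25, 97, 254], [5, 21, 73]]
[660.2   7.8] 571.2 [277 199  31  21 349]
[660.2   7.8] 583.7 [277 200  31  20 322]
```

View pics/w9.png

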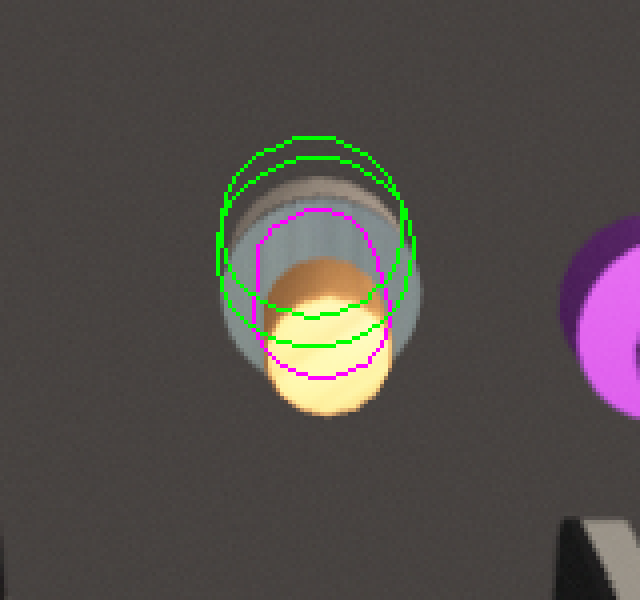

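Confirmed by the crop: this is the wooden-knob cutter (about pixel 292, 228). The hue range has to be widened to take in its bright top.

Run:
```python
from h import *
s=read_state();f=grab_frame("wrist")
im=f["pixels"][...,::-1].copy();c=(291,225)
x,cc,st,H=objfit(f,s,"wood_cutter",(673,8),part=((8,50,90),(34,255,255),42,80,16)); print(x.round(1),round(cc,1),st)
cv2.polylines(im,[H.round().astype(int)],1,(255,0,255))
a=np.arange(40)*np.pi/20
for r,z in((27,28),(27,0)): cv2.polylines(im,[proj(f,np.c_[x[0]+r*np.cos(a),x[1]+r*np.sin(a),0*a+z],s).round().astype(int)],1,(0,255,0))
cv2.imwrite("pics/w10.png",cv2.resize(im[c[1]-90:c[1]+60,c[0]-80:c[0]+80],None,fx=4,fy=4,interpolation=0))
```

```text
[671.3  10. ] 29.6 [ 277  199   33   41 1072]
```

View pics/w10.png

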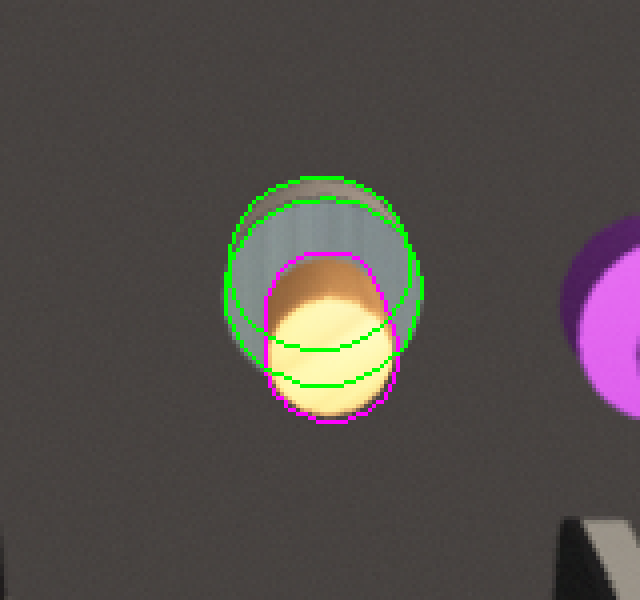

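move_arm:
  targets:
    - [60,[29,12,-10],[0,0,0]]
    - [60,[29,12,-45],[0,0,0]]
    - [60,[29,12,-85],[0,0,0]]
    - [60,[29,12,-115],[0,0,0]]
    - [60,[29,12,-135],[0,0,0]]
    - [60,[29,12,-147],[0,0,0]]
    - [60,[29,12,-149],[0,0,0]]
    - [60,[29,12,-149],[0,0,0]]

```text
time: 9.07
tool_pos: [671.0, 8.1, 40.5]
tool_rot: [0.706, -0.001, 0.709, 0.004]
wrist_force: [0.0, 0.0, 0.3]
grip_width: 65.6
```

move_arm:
  targets:
    - [200,[0,0,0],[0,0,0]]
    - [200,[0,0,0],[0,0,0]]
    - [200,[0,0,0],[0,0,0]]
    - [200,[0,0,0],[0,0,0]]
    - [200,[0,0,0],[0,0,0]]
    - [200,[0,0,0],[0,0,0]]

```text
time: 9.57
tool_pos: [671.5, 8.0, 41.2]
tool_rot: [0.706, -0.001, 0.708, 0.004]
wrist_force: [0.3, 0.2, 2.7]
grip_width: 18.4
```

Run:
```python
from h import *
s=read_state();f=grab_frame("wrist")
print(s["wrist_force"],s["grip_width"])
cv2.imwrite("pics/w11.png",cv2.resize(f["pixels"][150:390,140:420,::-1],None,fx=2.5,fy=2.5))
g=grab_frame("scene");cv2.imwrite("pics/s11.png",cv2.resize(g["pixels"][120:270,240:400,::-1],None,fx=4,fy=4))
```

```text
[0.34124687 0.24014609 2.6782815 ] 18.38665334891878
```

View pics/w11.png

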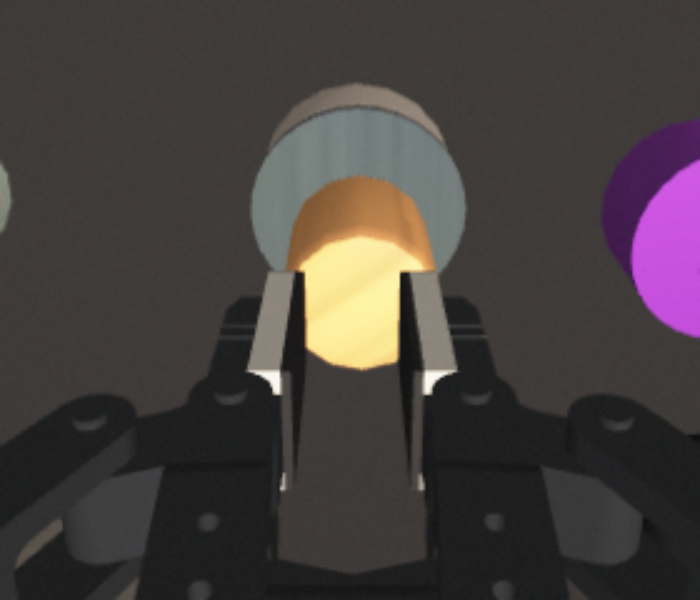

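View pics/s11.png

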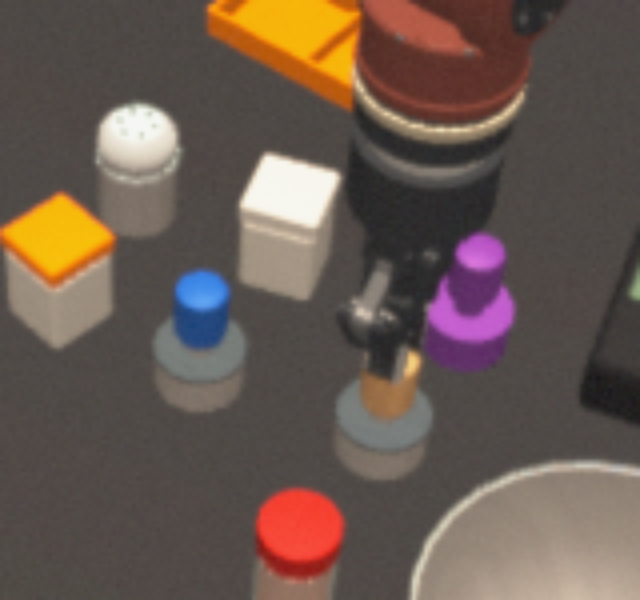

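Run:
```python
from h import *
s=read_state();f=grab_frame("wrist");g=grab_frame("scene")
print(s["time"],s["tool_pos"])
im=cv2.resize(g["pixels"][170:240,300:380,::-1],None,fx=8,fy=8,interpolation=cv2.INTER_CUBIC)
for P,c in (([671.5,-1,42],(0,0,255)),([671.5,9,80],(0,255,0)),([671.5,9,42],(0,255,0)),([671.5,9,0],(255,0,0))):
    q=(proj(g,[P])[0]-[300,170]+.5)*8; cv2.circle(im,tuple(q.astype(int)),4,c,-1); print(P,q)
cv2.imwrite("pics/s12.png",im)
im=f["pixels"][...,::-1].copy()
for z in (42,60,80):
  for dx in(-11,11):
    for dy in (-9.2,9.2):
      q=proj(f,[[671.5+dx,8+dy,z]],s)[0]; cv2.circle(im,tuple(q.astype(int)),1,{42:(0,0,255),60:(0,255,0),80:(255,0,0)}[z],-1)
cv2.imwrite("pics/w12.png",cv2.resize(im[170:330,190:370],None,fx=3.6,fy=3.6,interpolation=0))
```

```text
9.6667 [671.54773069   8.04101806  41.24162752]
[671.5, -1, 42] [277.58820744 415.8605341 ]
[671.5, 9, 80] [306.21499497 306.87491828]
[671.5, 9, 42] [292.69537882 391.94500819]
[671.5, 9, 0] [278.5450955  480.74900372]
```

View pics/s12.png

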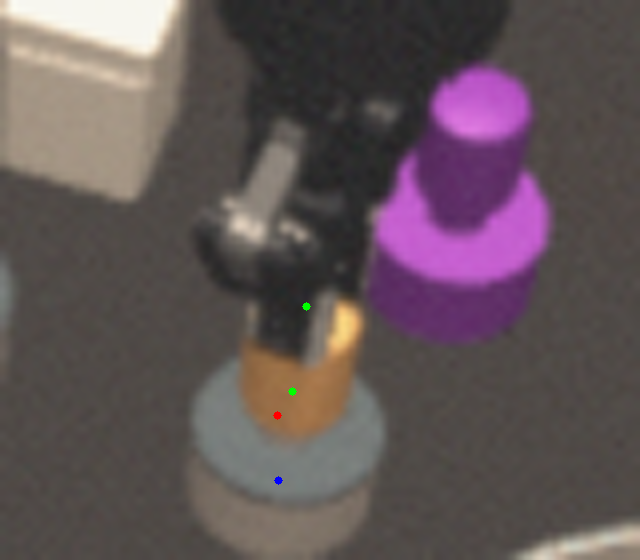

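View pics/w12.png

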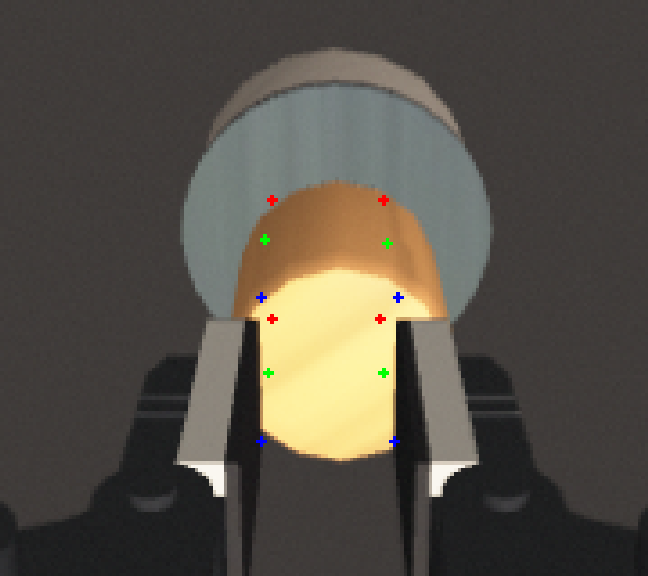

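Run:
```python
from h import *
g=grab_frame("scene")
im=cv2.resize(g["pixels"][170:240,300:380,::-1],None,fx=8,fy=8,interpolation=cv2.INTER_CUBIC)
for z,c in ((45,(0,0,255)),(60,(0,255,0)),(75,(255,0,0))):
  for ys in ((-1,-9),(17,25)):
    P=[[671.5+dx,y,z] for dx,y in((-11,ys[0]),(11,ys[0]),(11,ys[1]),(-11,ys[1]))]
    cv2.polylines(im,[((proj(g,P)-[300,170]+.5)*8).round().astype(int)],1,c)
cv2.imwrite("pics/s13.png",im)
```

```text
(no output)
```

View pics/s13.png

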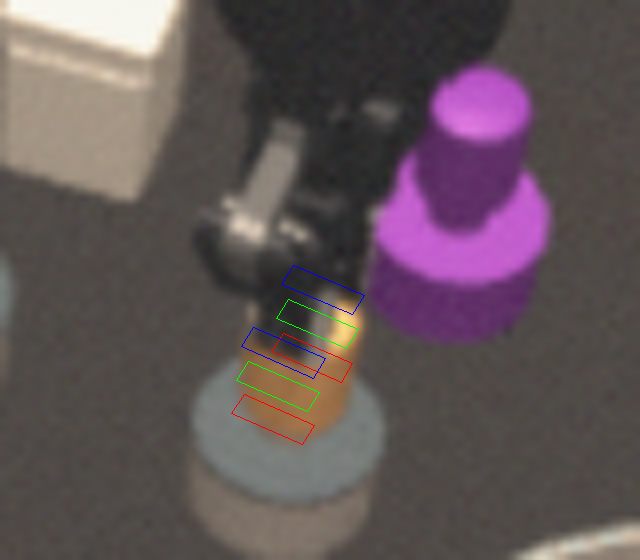

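move_arm:
  targets:
    - [100,[0,0,0],[0,0,0]]
    - [80,[0,0,0],[0,0,0]]
    - [80,[0,0,0],[0,0,0]]
    - [80,[0,0,-5],[0,0,0]]
    - [80,[0,0,-10],[0,0,0]]
    - [80,[0,0,-10],[0,0,0]]

```text
time: 10.32
tool_pos: [670.5, 8.2, 29.3]
tool_rot: [0.705, -0.001, 0.709, 0.004]
wrist_force: [-0.0, -0.3, -1.0]
grip_width: 58.5
```

move_arm:
  targets:
    - [80,[0,0,-4],[0,0,0]]
    - [80,[0,0,-8],[0,0,0]]
    - [80,[0,0,-10],[0,0,0]]
    - [80,[0,0,-10],[0,0,0]]

```text
time: 10.65
tool_pos: [670.0, 8.3, 18.3]
tool_rot: [0.705, -0.0, 0.709, 0.005]
wrist_force: [-0.5, 0.2, 0.3]
grip_width: 58.6
```

Run:
```python
from h import *
s=read_state();f=grab_frame("wrist")
print(s["wrist_force"],s["grip_width"])
cv2.imwrite("pics/w14.png",f["pixels"][...,::-1])
g=grab_frame("scene");cv2.imwrite("pics/s14.png",cv2.resize(g["pixels"][120:270,240:400,::-1],None,fx=4,fy=4,interpolation=cv2.INTER_CUBIC))
```

```text
[-0.46479593  0.24968493  0.32140877] 58.64730076149461
```

View pics/w14.png

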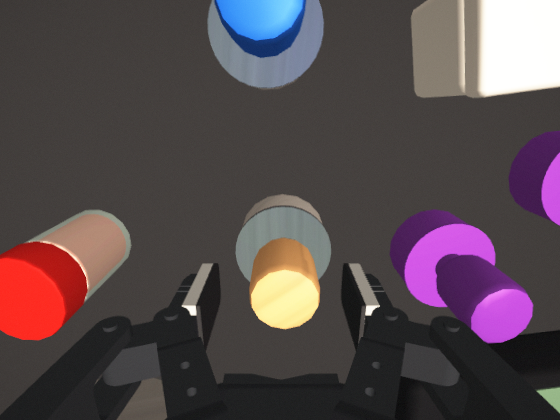

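View pics/s14.png

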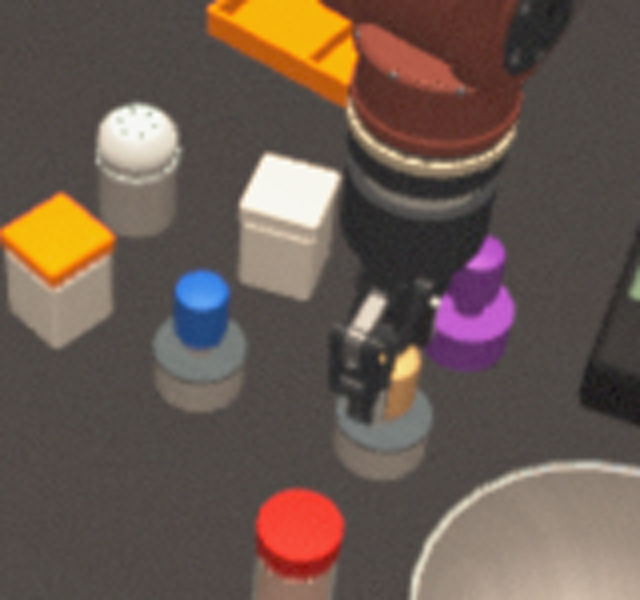

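move_arm:
  targets:
    - [80,[1,0,-4],[0,0,0]]
    - [80,[1,0,-8],[0,0,0]]
    - [80,[1,0,-11],[0,0,0]]
    - [80,[1,0,-11],[0,0,0]]

```text
time: 11.08
tool_pos: [670.8, 8.3, 7.1]
tool_rot: [0.705, -0.0, 0.71, 0.005]
wrist_force: [0.2, 0.6, -0.7]
grip_width: 58.8
```

move_arm:
  targets:
    - [190,[0,0,0],[0,0,0]]
    - [190,[0,0,0],[0,0,0]]
    - [190,[0,0,0],[0,0,0]]
    - [190,[0,0,0],[0,0,0]]
    - [190,[0,0,0],[0,0,0]]
    - [190,[0,0,0],[0,0,0]]

```text
time: 11.58
tool_pos: [670.8, 8.3, 7.1]
tool_rot: [0.705, -0.0, 0.71, 0.005]
wrist_force: [-0.8, 0.2, -0.3]
grip_width: 30.7
```

Run:
```python
from h import *
s=read_state();f=grab_frame("wrist")
print(s["wrist_force"],s["grip_width"])
cv2.imwrite("pics/w15.png",f["pixels"][...,::-1])
```

```text
[-0.7998225   0.21048552 -0.30937328] 30.718571303711133
```

View pics/w15.png

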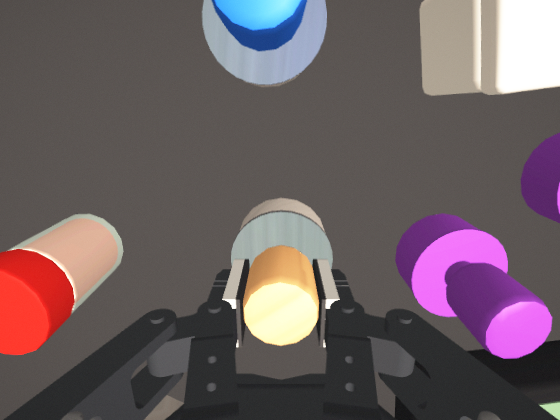

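move_arm:
  targets:
    - [190,[0,0,15],[0,0,0]]
    - [190,[0,0,50],[0,0,0]]
    - [190,[0,0,90],[0,-0.4,0]]
    - [190,[-10,-15,110],[0,-0.4,0]]
    - [190,[-30,-50,110],[0,-0.4,0]]
    - [190,[-50,-85,110],[0,-0.4,0]]
    - [190,[-70,-120,110],[0,-0.4,0]]
    - [190,[-90,-155,110],[0,-0.4,0]]

```text
time: 12.3
tool_pos: [579.7, -147.8, 117.1]
tool_rot: [0.707, -0.001, 0.707, 0.005]
wrist_force: [1.0, -0.8, -2.2]
grip_width: 30.4
```

move_arm:
  targets:
    - [190,[-18,-35,0],[0,0,0]]
    - [190,[-38,-70,0],[0,0,0]]
    - [190,[-58,-105,0],[0,0,0]]
    - [190,[-78,-140,0],[0,0,0]]
    - [190,[-88,-160,-10],[0,0,0]]
    - [190,[-88,-160,-40],[0,0,0]]
    - [190,[-88,-160,-60],[0,0,0]]
    - [190,[-88,-160,-60],[0,0,0]]

```text
time: 12.97
tool_pos: [489.0, -306.2, 52.3]
tool_rot: [0.705, 0.001, 0.709, 0.006]
wrist_force: [-0.1, 0.7, -3.2]
grip_width: 30.3
```

```bash
python3 tr.py pics/w16.png
```

```text
[ 489.  -306.2   52.3] [-0.1  0.7 -3.2]
blob [227 261   4   9  12] [227.5 266. ]
[ 8.707e+02 -4.640e+02  4.300e-01] 9.561148643493652
```

View pics/w16.png

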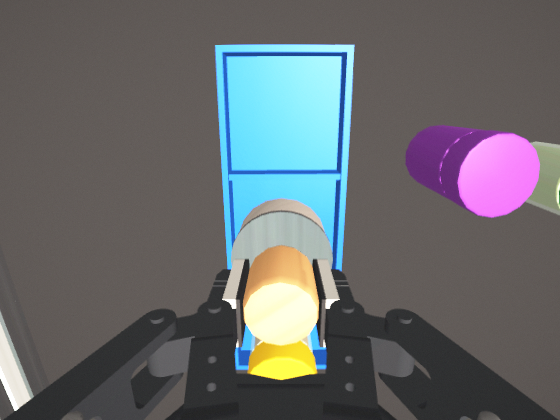

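move_arm:
  targets:
    - [190,[5,2,-10],[0,-0.3,0]]
    - [190,[5,2,-20],[0,-0.3,0]]
    - [190,[5,2,-30],[0,-0.3,0]]
    - [190,[5,2,-36],[0,-0.3,0]]
    - [190,[5,2,-38],[0,-0.3,0]]
    - [190,[5,2,-39],[0,-0.3,0]]
    - [190,[5,2,-39],[0,-0.3,0]]
    - [190,[5,2,-39],[0,-0.3,0]]

```text
time: 13.68
tool_pos: [495.3, -304.8, 16.3]
tool_rot: [0.708, 0.0, 0.706, 0.006]
wrist_force: [0.7, -1.3, -1.8]
grip_width: 30.9
```

move_arm:
  targets:
    - [190,[0,0,-1],[0,0,0]]
    - [190,[0,0,-2],[0,0,0]]
    - [190,[0,0,-2],[0,0,0]]

```text
time: 13.93
tool_pos: [495.4, -304.9, 14.4]
tool_rot: [0.708, 0.0, 0.706, 0.005]
wrist_force: [-1.2, -0.7, -1.8]
grip_width: 30.4
```

move_arm:
  targets:
    - [190,[0,0,-1],[0,0,0]]
    - [190,[0,0,-2],[0,0,0]]
    - [190,[0,0,-2],[0,0,0]]

```text
time: 14.18
tool_pos: [495.3, -304.8, 12.2]
tool_rot: [0.708, 0.0, 0.706, 0.006]
wrist_force: [0.8, -1.0, -2.1]
grip_width: 30.3
```

move_arm:
  targets:
    - [190,[0,0,-1],[0,0.1,0]]
    - [190,[0,0,-2],[0,0.1,0]]
    - [190,[0,0,-2],[0,0.1,0]]

```text
time: 14.43
tool_pos: [495.6, -304.9, 11.1]
tool_rot: [0.708, 0.0, 0.707, 0.005]
wrist_force: [-1.4, 2.6, 6.0]
grip_width: 30.7
```

move_arm:
  targets:
    - [135,[0,0,0],[0,0,0]]
    - [120,[0,0,0],[0,0,0]]
    - [80,[0,0,0],[0,0,0]]
    - [80,[0,0,0],[0,0,0]]
    - [80,[0,0,10],[0,0,0]]
    - [60,[0,0,45],[0,0,0]]
    - [60,[0,0,85],[0,0,0]]
    - [60,[5,10,125],[0,0,0]]

```text
time: 15.1
tool_pos: [499.5, -295.5, 137.7]
tool_rot: [0.707, 0.001, 0.707, 0.005]
wrist_force: [1.2, -1.3, 0.3]
grip_width: 65.6
```

move_arm:
  targets:
    - [60,[5,35,20],[0,0,0]]
    - [60,[10,75,35],[0,0,0]]
    - [60,[15,115,45],[0,0,0]]
    - [60,[20,155,50],[0,0,0]]
    - [60,[25,195,50],[0,0,0]]
    - [60,[30,235,50],[0,0,0]]
    - [60,[35,275,50],[0,0,0]]
    - [60,[40,315,50],[0,0,0]]

```text
time: 15.77
tool_pos: [539.4, 21.4, 188.8]
tool_rot: [0.708, 0.001, 0.707, 0.005]
wrist_force: [0.8, -0.5, -0.2]
grip_width: 65.1
```

move_arm:
  targets:
    - [60,[2,40,0],[0,0,0]]
    - [60,[4,75,0],[0,0,0]]
    - [60,[5,90,0],[0,0,0]]
    - [60,[5,95,0],[0,0,0]]
    - [60,[5,95,0],[0,0,0]]
    - [60,[5,95,0],[0,0,0]]

```text
time: 16.27
tool_pos: [544.5, 115.9, 189.1]
tool_rot: [0.708, 0.001, 0.707, 0.005]
wrist_force: [0.3, -0.1, 0.1]
grip_width: 65.1
```

Run:
```python
from h import *
s=read_state();f=grab_frame("wrist")
print(np.round(s["tool_pos"],1),np.round(s["joint_velocities"],2))
im=f["pixels"][...,::-1].copy()
x,c,st,H=objfit(f,s,"white_tub",(560,103,-.05),True,part=((0,0,110),(180,75,255),0,72,24.5)); print(x.round(3),c,st)
cv2.polylines(im,[H.round().astype(int)],1,(255,0,255))
cv2.imwrite("pics/w17.png",im)
t=grab_frame("top");cv2.imwrite("pics/t17.png",cv2.resize(t["pixels"][150:310,350:470,::-1],None,fx=3,fy=3))
```

```text
[544.5 115.9 189.1] [-0.03 -0.   -0.01 -0.   -0.    0.  ]
[5.59069e+02 1.05092e+02 1.45000e-01] 27.34392738342285 [ 239  166   58   67 3069]
```

View pics/w17.png

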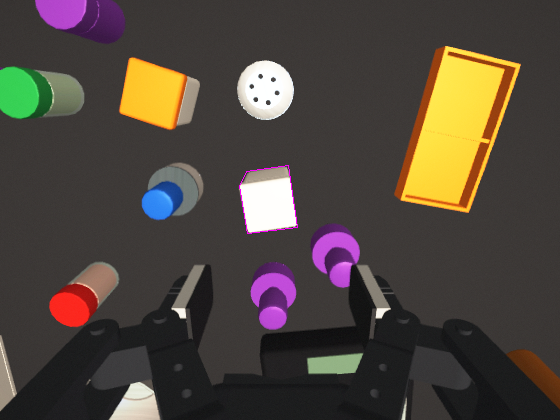

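View pics/t17.png

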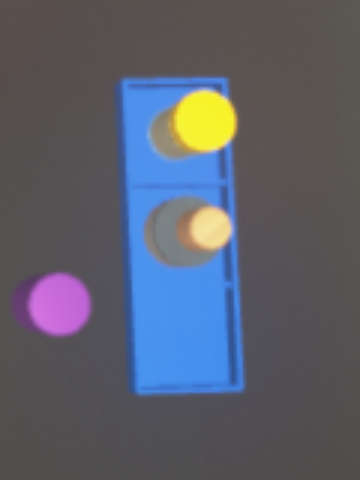

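move_arm:
  targets:
    - [50,[14,-11,-20],[0,0,7]]
    - [50,[14,-11,-60],[0,0,8]]
    - [50,[14,-11,-95],[0,0,8]]
    - [50,[14,-11,-125],[0,0,8]]
    - [50,[14,-11,-150],[0,0,8]]
    - [50,[14,-11,-170],[0,0,8]]
    - [50,[14,-11,-182],[0,0,8]]
    - [50,[14,-11,-184],[0,0,8]]

```text
time: 17.03
tool_pos: [556.9, 103.2, 2.5]
tool_rot: [0.704, -0.047, 0.706, 0.053]
wrist_force: [-0.3, 0.4, 0.8]
grip_width: 68.5
```

Run:
```python
from h import *
s=read_state();f=grab_frame("wrist")
print(np.round(s["tool_pos"],1),s["wrist_force"],s["grip_width"])
cv2.imwrite("pics/w18.png",f["pixels"][...,::-1])
```

```text
[556.9 103.2   2.5] [-0.33717325  0.38597416  0.83767688] 68.50608995970866
```

View pics/w18.png

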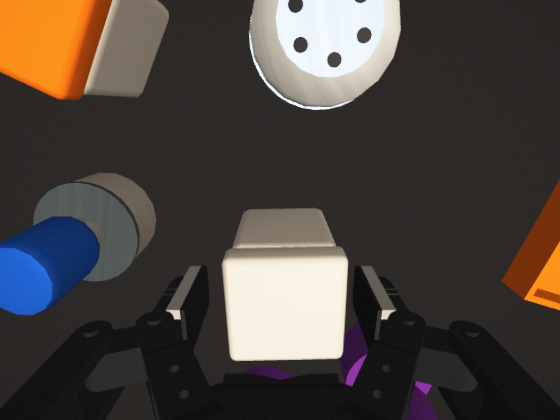

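move_arm:
  targets:
    - [60,[1,2,2],[0,0,0]]
    - [140,[1,2,2],[0,0,0]]
    - [140,[1,2,2],[0,0,0]]
    - [140,[1,2,2],[0,0,0]]
    - [140,[1,2,2],[0,0,0]]
    - [140,[1,2,2],[0,0,0]]

```text
time: 17.58
tool_pos: [560.5, 105.4, 8.2]
tool_rot: [0.706, -0.048, 0.704, 0.053]
wrist_force: [-0.3, 0.9, 6.4]
grip_width: 49.1
```

move_arm:
  targets:
    - [140,[0,0,15],[0,0,0]]
    - [140,[0,0,50],[0,0,0]]
    - [140,[0,0,90],[0,0,0]]
    - [140,[0,-5,120],[0,0,0]]
    - [140,[0,-40,130],[0,0,0]]
    - [140,[0,-80,130],[0,0,0]]
    - [140,[0,-120,130],[0,0,0]]
    - [140,[0,-160,130],[0,0,0]]

```text
time: 18.25
tool_pos: [560.8, -56.1, 139.5]
tool_rot: [0.707, -0.049, 0.704, 0.053]
wrist_force: [0.0, 0.8, -1.8]
grip_width: 49.1
```

Run:
```python
from h import *
s=read_state();f=grab_frame("wrist")
print(np.round(s["tool_pos"],1),s["wrist_force"],s["grip_width"])
cv2.imwrite("pics/w19.png",f["pixels"][...,::-1])
```

```text
[560.8 -56.1 139.5] [ 0.04948701  0.77293589 -1.76841768] 49.086832180331086
```

View pics/w19.png

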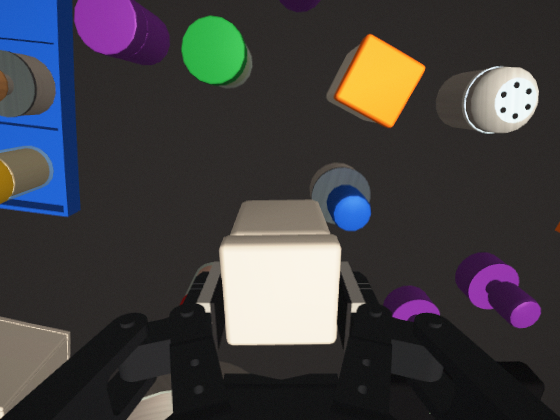

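move_arm:
  targets:
    - [140,[-20,-34,0],[0,0,-5]]
    - [140,[-41,-68,0],[0,0,-8]]
    - [140,[-62,-104,0],[0,0,-8]]
    - [140,[-83,-140,0],[0,0,-8]]
    - [140,[-104,-176,0],[0,0,-8]]
    - [140,[-125,-212,0],[0,0,-8]]
    - [140,[-142,-242,0],[0,0,-8]]
    - [140,[-144,-249,0],[0,0,-8]]

```text
time: 18.97
tool_pos: [414.2, -316.8, 139.7]
tool_rot: [0.709, 0.002, 0.706, -0.002]
wrist_force: [0.1, 0.4, -1.4]
grip_width: 49.0
```

move_arm:
  targets:
    - [140,[0,0,-20],[0,0,0]]
    - [140,[0,0,-40],[0,0,0]]
    - [140,[0,0,-60],[0,0,0]]
    - [140,[0,0,-70],[0,0,0]]
    - [140,[0,0,-70],[0,0,0]]
    - [140,[0,0,-70],[0,0,0]]

```text
time: 19.47
tool_pos: [414.3, -316.6, 70.2]
tool_rot: [0.708, 0.002, 0.706, -0.001]
wrist_force: [-0.3, 0.3, -1.1]
grip_width: 48.9
```

Run:
```python
from h import *
s=read_state();f=grab_frame("wrist")
print(np.round(s["tool_pos"],1),s["wrist_force"],s["grip_width"])
im=f["pixels"][...,::-1].copy()
for z in(4,22):
  cv2.polylines(im,[proj(f,[[415.7+dx,-304.8+dy,z] for dx,dy in((-37.5,-37.5),(37.5,-37.5),(37.5,37.5),(-37.5,37.5))],s).round().astype(int)],1,(0,0,255))
cv2.imwrite("pics/w20.png",im)
```

```text
[ 414.3 -316.6   70.2] [-0.26773623  0.27355571 -1.0545423 ] 48.87935394100588
```

View pics/w20.png

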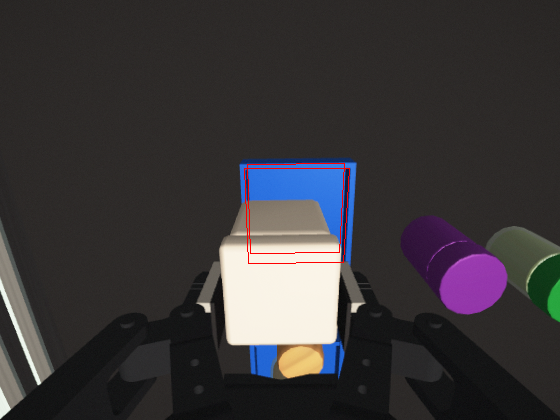

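move_arm:
  targets:
    - [140,[1,12,0],[0,0,0]]
    - [140,[1,12,-15],[0,0,0]]
    - [140,[1,12,-30],[0,0,0]]
    - [140,[1,12,-42],[0,0,0]]
    - [140,[1,12,-50],[0,0,0]]
    - [140,[1,12,-54],[0,0,0]]
    - [140,[1,12,-54],[0,0,0]]
    - [140,[1,12,-54],[0,0,0]]

```text
time: 20.18
tool_pos: [415.9, -305.2, 17.5]
tool_rot: [0.709, 0.001, 0.705, -0.002]
wrist_force: [1.0, -0.3, -1.6]
grip_width: 49.1
```

move_arm:
  targets:
    - [140,[0,0,-1],[0,0,0]]
    - [140,[0,0,-2],[0,0,0]]
    - [140,[0,0,-2],[0,0,0]]

```text
time: 20.43
tool_pos: [416.1, -305.5, 15.8]
tool_rot: [0.709, 0.001, 0.705, -0.002]
wrist_force: [-0.0, -1.1, -1.7]
grip_width: 49.0
```

move_arm:
  targets:
    - [140,[0,0,-1],[0,0.3,0]]
    - [140,[0,0,-2],[0,0.3,0]]
    - [140,[0,0,-2],[0,0.3,0]]

```text
time: 20.68
tool_pos: [416.1, -305.5, 13.7]
tool_rot: [0.707, 0.001, 0.707, -0.002]
wrist_force: [-0.5, 0.5, -2.8]
grip_width: 48.8
```

move_arm:
  targets:
    - [140,[0,0,-1],[0,0,0]]
    - [140,[0,0,-2],[0,0,0]]
    - [140,[0,0,-2],[0,0,0]]

```text
time: 20.93
tool_pos: [416.2, -305.5, 12.2]
tool_rot: [0.707, 0.001, 0.707, -0.002]
wrist_force: [-0.8, 0.7, 3.7]
grip_width: 49.3
```

move_arm:
  targets:
    - [90,[0,0,0],[0,0,0]]
    - [75,[0,0,0],[0,0,0]]
    - [55,[0,0,0],[0,0,0]]
    - [55,[0,0,0],[0,0,0]]
    - [55,[0,0,15],[0,0,0]]
    - [55,[0,0,55],[0,0,0]]
    - [55,[0,0,95],[0,0,0]]
    - [55,[10,5,130],[0,0,0]]

```text
time: 21.6
tool_pos: [425.3, -300.9, 144.3]
tool_rot: [0.707, 0.001, 0.707, -0.003]
wrist_force: [0.8, -0.7, -0.1]
grip_width: 66.9
```

move_arm:
  targets:
    - [60,[28,20,20],[0,0,0]]
    - [60,[60,44,35],[0,0,0]]
    - [60,[92,68,45],[0,0,0]]
    - [60,[124,92,45],[0,0,0]]
    - [60,[156,116,45],[0,0,0]]
    - [60,[188,140,45],[0,0,0]]
    - [60,[215,165,45],[0,0,0]]
    - [60,[225,185,45],[0,0,0]]

```text
time: 22.27
tool_pos: [652.7, -113.6, 188.1]
tool_rot: [0.707, 0.001, 0.707, -0.002]
wrist_force: [-0.7, -0.7, 0.0]
grip_width: 65.4
```

move_arm:
  targets:
    - [60,[0,0,0],[0,0,0]]
    - [60,[0,0,0],[0,0,0]]

```text
time: 22.43
tool_pos: [653.1, -112.3, 187.3]
tool_rot: [0.707, 0.0, 0.707, -0.001]
wrist_force: [-0.5, -0.5, 0.4]
grip_width: 65.1
```

Run:
```python
from h import *
s=read_state();f=grab_frame("wrist")
print(np.round(s["tool_pos"],1),np.round(s["joint_velocities"],2))
im=f["pixels"][...,::-1].copy()
x,c,st,H=objfit(f,s,"red_jar",(677,-113)); print(x.round(3),c,st)
cv2.polylines(im,[H.round().astype(int)],1,(255,0,255))
cv2.imwrite("pics/w21.png",im)
t=grab_frame("top");cv2.imwrite("pics/t21.png",cv2.resize(t["pixels"][150:310,350:470,::-1],None,fx=3,fy=3))
```

```text
[ 653.1 -112.3  187.3] [-0.05 -0.03 -0.02  0.   -0.01 -0.01]
[ 676.771 -113.629] 16.62640953063965 [ 257  191   46   48 1776]
```

View pics/w21.png

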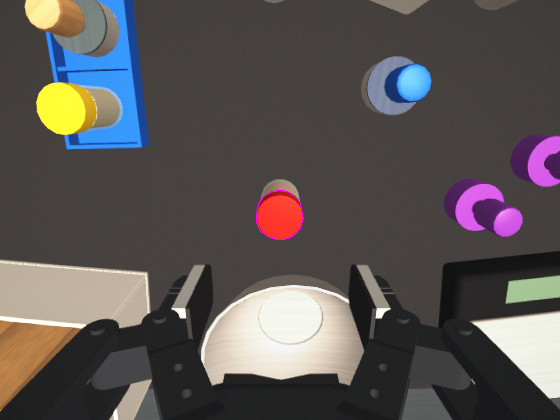

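View pics/t21.png

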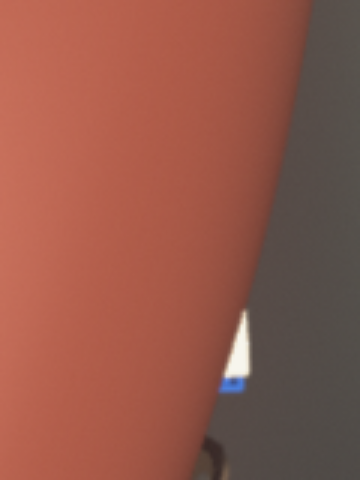

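move_arm:
  targets:
    - [60,[24,-1,-20],[0,0,0]]
    - [60,[24,-1,-60],[0,0,0]]
    - [60,[24,-1,-95],[0,0,0]]
    - [60,[24,-1,-125],[0,0,0]]
    - [60,[24,-1,-150],[0,0,0]]
    - [60,[24,-1,-168],[0,0,0]]
    - [60,[24,-1,-178],[0,0,0]]
    - [60,[24,-1,-180],[0,0,0]]

```text
time: 23.2
tool_pos: [674.4, -116.0, 5.8]
tool_rot: [0.706, 0.002, 0.708, -0.002]
wrist_force: [-0.0, 0.3, -0.3]
grip_width: 65.3
```

move_arm:
  targets:
    - [150,[1,0,1],[0,0,0]]
    - [150,[1,0,1],[0,0,0]]
    - [150,[1,0,1],[0,0,0]]
    - [150,[1,0,1],[0,0,0]]
    - [150,[1,0,1],[0,0,0]]
    - [150,[1,0,1],[0,0,0]]

```text
time: 23.7
tool_pos: [676.4, -116.6, 8.5]
tool_rot: [0.707, 0.002, 0.708, -0.003]
wrist_force: [-0.5, -1.4, 5.8]
grip_width: 43.7
```

move_arm:
  targets:
    - [150,[0,0,15],[0,0,0]]
    - [150,[0,0,50],[0,0,0]]
    - [150,[0,0,90],[0,0,0]]
    - [150,[-5,10,120],[0,0,0]]
    - [150,[-17,47,130],[0,0,0]]
    - [150,[-30,85,130],[0,0,0]]
    - [150,[-43,123,130],[0,0,0]]
    - [150,[-56,161,130],[0,0,0]]

```text
time: 24.37
tool_pos: [619.7, 45.9, 138.6]
tool_rot: [0.707, 0.002, 0.707, -0.003]
wrist_force: [1.2, 0.5, -1.9]
grip_width: 43.3
```

move_arm:
  targets:
    - [150,[-13,38,0],[0,0,0]]
    - [150,[-26,76,0],[0,0,0]]
    - [150,[-39,114,0],[0,0,0]]
    - [150,[-52,152,0],[0,0,0]]
    - [150,[-65,190,0],[0,0,0]]
    - [150,[-78,225,0],[0,0,0]]
    - [150,[-86,248,0],[0,0,0]]
    - [150,[-88,255,0],[0,0,0]]

```text
time: 25.03
tool_pos: [529.6, 304.6, 138.6]
tool_rot: [0.706, 0.001, 0.708, -0.001]
wrist_force: [-0.9, 0.7, -2.2]
grip_width: 43.3
```

move_arm:
  targets:
    - [150,[0,0,-20],[0,0,0]]
    - [150,[0,0,-45],[0,0,0]]
    - [150,[0,0,-55],[0,0,0]]
    - [150,[0,0,-55],[0,0,0]]
    - [150,[0,0,-55],[0,0,0]]

```text
time: 25.45
tool_pos: [529.3, 304.0, 83.5]
tool_rot: [0.706, 0.001, 0.708, -0.002]
wrist_force: [0.5, 0.4, -1.2]
grip_width: 43.6
```

Run:
```python
from h import *
s=read_state();f=grab_frame("wrist")
print(np.round(s["tool_pos"],1),s["wrist_force"],s["grip_width"])
im=f["pixels"][...,::-1].copy()
a=-.184; Rm=np.array([[np.cos(a),-np.sin(a)],[np.sin(a),np.cos(a)]])
for z,(w,h) in((4,(77,37.5)),(22,(81,41.5))):
  P=np.array([(-w,-h),(w,-h),(w,h),(-w,h)])@Rm.T+[493.1,307]
  cv2.polylines(im,[proj(f,np.c_[P,[z]*4],s).round().astype(int)],1,(0,0,255))
cv2.imwrite("pics/w22.png",im)
```

```text
[529.3 304.   83.5] [ 0.50523273  0.37318853 -1.23773348] 43.562688278921456
```

View pics/w22.png

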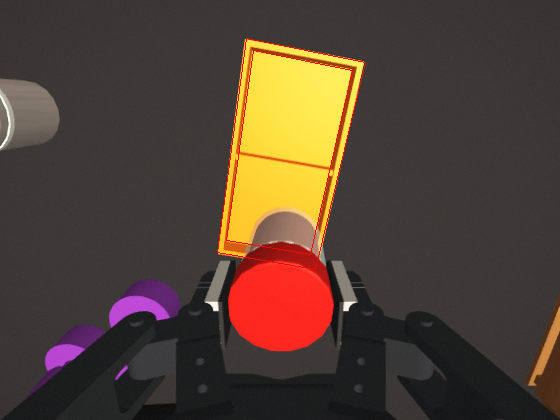

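move_arm:
  targets:
    - [150,[2,-4,-20],[0,-0.2,0]]
    - [150,[2,-4,-40],[0,-0.2,0]]
    - [150,[2,-4,-55],[0,-0.2,0]]
    - [150,[2,-4,-63],[0,-0.2,0]]
    - [150,[2,-4,-67],[0,-0.2,0]]
    - [150,[2,-4,-67],[0,-0.2,0]]
    - [150,[2,-4,-67],[0,-0.2,0]]

```text
time: 26.08
tool_pos: [532.9, 300.5, 18.9]
tool_rot: [0.708, 0.001, 0.706, -0.001]
wrist_force: [0.3, 0.3, -1.3]
grip_width: 43.3
```

move_arm:
  targets:
    - [150,[0,0,-1],[0,0,0]]
    - [150,[0,0,-2],[0,0,0]]
    - [150,[0,0,-2],[0,0,0]]

```text
time: 26.33
tool_pos: [533.4, 300.6, 17.6]
tool_rot: [0.709, 0.001, 0.705, -0.001]
wrist_force: [-0.2, -0.5, -2.0]
grip_width: 43.6
```

move_arm:
  targets:
    - [150,[-1,0,-1],[0,0.4,0]]
    - [150,[-1,0,-2],[0,0.4,0]]
    - [150,[-1,0,-3],[0,0.4,0]]
    - [150,[-1,0,-3],[0,0.4,0]]

```text
time: 26.67
tool_pos: [532.2, 300.6, 14.3]
tool_rot: [0.706, 0.001, 0.708, -0.001]
wrist_force: [-0.0, 0.1, -0.6]
grip_width: 43.4
```

move_arm:
  targets:
    - [150,[0,0,-1],[0,0,0]]
    - [150,[0,0,-2],[0,0,0]]
    - [150,[0,0,-2],[0,0,0]]

```text
time: 26.92
tool_pos: [532.4, 300.6, 12.5]
tool_rot: [0.706, 0.001, 0.708, -0.001]
wrist_force: [0.4, -0.5, 1.0]
grip_width: 43.3
```

move_arm:
  targets:
    - [150,[0,0,-1],[0,0,0]]
    - [150,[0,0,-1],[0,0,0]]
    - [105,[0,0,-1],[0,0,0]]
    - [90,[0,0,-1],[0,0,0]]
    - [60,[0,0,-1],[0,0,0]]
    - [60,[0,0,-1],[0,0,0]]
    - [60,[0,0,15],[0,0,0]]
    - [60,[0,0,50],[0,0,0]]

```text
time: 27.58
tool_pos: [529.0, 299.5, 58.1]
tool_rot: [0.704, 0.001, 0.711, -0.002]
wrist_force: [0.2, -0.0, -0.1]
grip_width: 65.5
```

move_arm:
  targets:
    - [60,[0,0,40],[0,0,0]]
    - [60,[0,0,80],[0,0,0]]
    - [50,[-18,-38,115],[0,0,0]]
    - [50,[-36,-76,115],[0,0,0]]
    - [50,[-54,-114,115],[0,0,0]]
    - [50,[-72,-150,115],[0,0,0]]
    - [50,[-90,-180,115],[0,0,0]]
    - [50,[-95,-195,115],[0,0,0]]

```text
time: 28.25
tool_pos: [432.0, 102.0, 173.2]
tool_rot: [0.703, 0.001, 0.711, -0.003]
wrist_force: [0.2, -0.3, 1.0]
grip_width: 68.7
```

move_arm:
  targets:
    - [50,[0,0,10],[0,0,0]]
    - [50,[0,0,10],[0,0,0]]
    - [50,[0,0,10],[0,0,0]]

```text
time: 28.5
tool_pos: [432.8, 102.4, 183.9]
tool_rot: [0.704, 0.001, 0.71, -0.003]
wrist_force: [0.6, -0.7, 0.0]
grip_width: 68.7
```

Run:
```python
from h import *
s=read_state();f=grab_frame("wrist")
print(np.round(s["tool_pos"],1),np.round(s["joint_velocities"],2))
im=f["pixels"][...,::-1].copy()
x,c,st,H=objfit(f,s,"shaker",(455,98),part=((0,0,120),(180,60,255),0,66,24.5)); print(x.round(3),c,st)
cv2.polylines(im,[H.round().astype(int)],1,(255,0,255))
cv2.imwrite("pics/w23.png",im)
t=grab_frame("scene");cv2.imwrite("pics/s23.png",t["pixels"][...,::-1])
```

```text
[432.8 102.4 183.9] [ 0.02  0.02 -0.01 -0.01 -0.   -0.  ]
[453.503 102.005] 24.269412994384766 [ 255  175   52   63 2463]
```

View pics/w23.png

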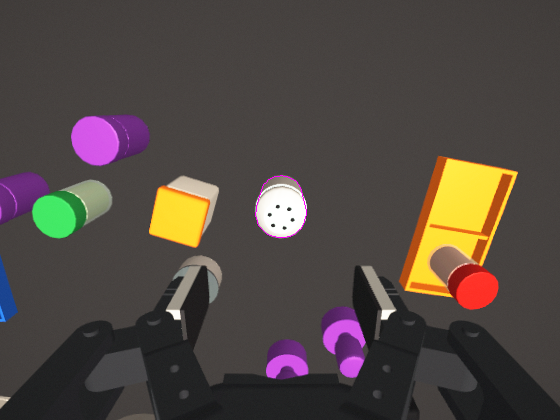

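View pics/s23.png

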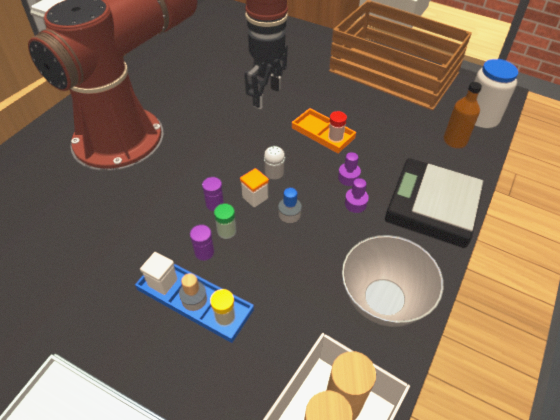

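move_arm:
  targets:
    - [50,[21,-1,-20],[0,-0.4,0]]
    - [50,[21,-1,-60],[0,-0.4,0]]
    - [50,[21,-1,-95],[0,-0.4,0]]
    - [50,[21,-1,-125],[0,-0.4,0]]
    - [50,[21,-1,-150],[0,-0.4,0]]
    - [50,[21,-1,-170],[0,-0.4,0]]
    - [50,[21,-1,-180],[0,-0.4,0]]
    - [50,[21,-1,-182],[0,-0.4,0]]

```text
time: 29.27
tool_pos: [451.7, 102.7, -1.3]
tool_rot: [0.705, -0.0, 0.71, -0.002]
wrist_force: [0.3, -0.3, 0.5]
grip_width: 68.2
```

Run:
```python
from h import *
s=read_state();f=grab_frame("wrist")
print(np.round(s["tool_pos"],1),s["wrist_force"],s["grip_width"])
cv2.imwrite("pics/w24.png",f["pixels"][...,::-1])
t=grab_frame("scene");cv2.imwrite("pics/s24.png",cv2.resize(t["pixels"][80:230,190:350,::-1],None,fx=4,fy=4))
```

```text
[451.7 102.7  -1.3] [ 0.26018214 -0.29333605  0.49634957] 68.15488225643476
```

View pics/w24.png

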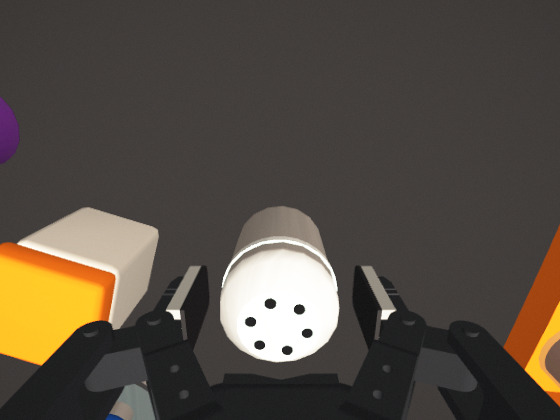

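View pics/s24.png

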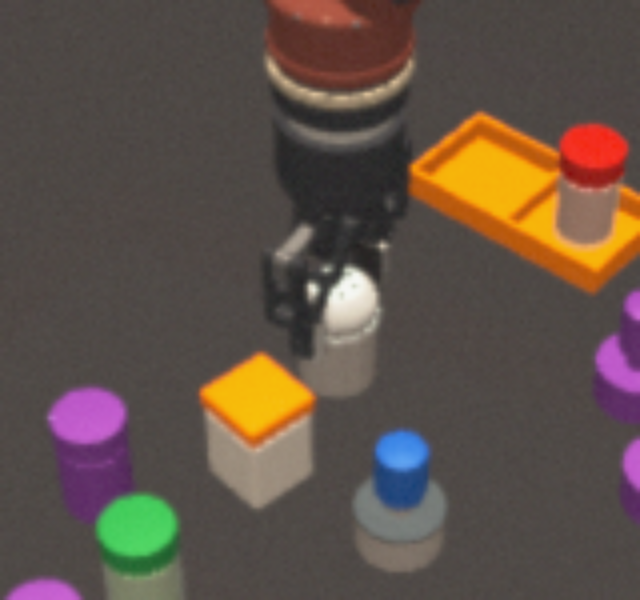

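move_arm:
  targets:
    - [140,[2,-1,0],[0,-0.3,0]]
    - [140,[2,-1,0],[0,-0.3,0]]
    - [140,[2,-1,0],[0,-0.3,0]]
    - [140,[2,-1,0],[0,-0.3,0]]
    - [140,[2,-1,0],[0,-0.3,0]]
    - [140,[2,-1,0],[0,-0.3,0]]

```text
time: 29.87
tool_pos: [457.2, 101.3, 3.4]
tool_rot: [0.709, 0.0, 0.705, -0.002]
wrist_force: [-1.3, 1.6, 6.1]
grip_width: 48.0
```

move_arm:
  targets:
    - [140,[0,0,10],[0,0,0]]
    - [140,[0,0,40],[0,0,0]]
    - [140,[0,0,80],[0,0,0]]
    - [140,[0,0,110],[0,0,0]]
    - [140,[0,15,120],[0,0,0]]
    - [140,[0,55,120],[0,0,0]]
    - [140,[0,95,120],[0,0,0]]
    - [140,[0,135,120],[0,0,0]]

```text
time: 30.53
tool_pos: [457.8, 237.8, 125.3]
tool_rot: [0.71, 0.001, 0.704, -0.002]
wrist_force: [0.6, -0.3, -1.1]
grip_width: 47.9
```

move_arm:
  targets:
    - [140,[0,35,0],[0,0,0]]
    - [140,[0,65,0],[0,0,0]]
    - [140,[0,75,-15],[0,0,0]]
    - [140,[0,75,-40],[0,0,0]]
    - [140,[0,75,-55],[0,0,0]]
    - [140,[0,75,-55],[0,0,0]]
    - [140,[0,75,-55],[0,0,0]]

```text
time: 31.12
tool_pos: [457.4, 312.6, 70.7]
tool_rot: [0.71, 0.001, 0.705, -0.002]
wrist_force: [0.1, -0.0, -2.0]
grip_width: 47.7
```

Run:
```python
from h import *
s=read_state();f=grab_frame("wrist")
print(np.round(s["tool_pos"],1),s["wrist_force"],s["grip_width"])
im=f["pixels"][...,::-1].copy()
a=-.184; Rm=np.array([[np.cos(a),-np.sin(a)],[np.sin(a),np.cos(a)]])
for z,(w,h) in((4,(77,37.5)),(22,(81,41.5))):
  P=np.array([(-w,-h),(w,-h),(w,h),(-w,h)])@Rm.T+[493.1,307]
  cv2.polylines(im,[proj(f,np.c_[P,[z]*4],s).round().astype(int)],1,(0,0,255))
cv2.imwrite("pics/w25.png",im)
```

```text
[457.4 312.6  70.7] [ 0.14216883 -0.02097325 -2.03510397] 47.74213896585946
```

View pics/w25.png

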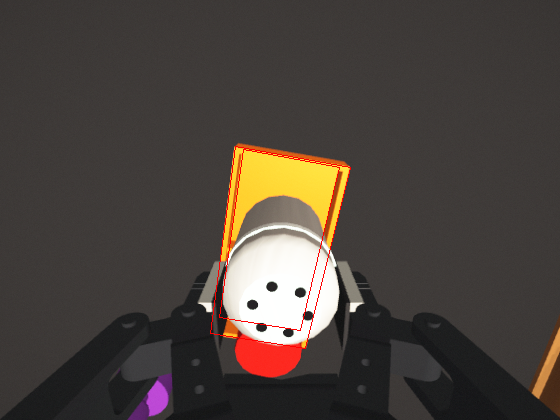

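move_arm:
  targets:
    - [140,[0,2,-15],[0,0,0]]
    - [140,[0,2,-30],[0,0,0]]
    - [140,[0,2,-45],[0,0,0]]
    - [140,[0,2,-53],[0,0,0]]
    - [140,[0,2,-58],[0,0,0]]
    - [140,[0,2,-60],[0,0,0]]
    - [140,[0,2,-60],[0,0,0]]
    - [140,[0,2,-60],[0,0,0]]

```text
time: 31.83
tool_pos: [459.0, 315.1, 12.8]
tool_rot: [0.711, 0.001, 0.704, -0.002]
wrist_force: [-0.0, 0.7, -1.7]
grip_width: 48.1
```

move_arm:
  targets:
    - [140,[0,0,-1],[0,0,0]]
    - [140,[0,0,-2],[0,0,0]]
    - [140,[0,0,-2],[0,0,0]]

```text
time: 32.08
tool_pos: [459.2, 315.2, 11.2]
tool_rot: [0.711, 0.001, 0.703, -0.002]
wrist_force: [0.6, -0.2, -2.4]
grip_width: 47.6
```

move_arm:
  targets:
    - [140,[-1,-1,-1],[0,0.3,0]]
    - [140,[-2,-1,-2],[0,0.3,0]]
    - [140,[-2,-1,-2],[0,0.3,0]]
    - [140,[-2,-1,-2],[0,0.3,0]]

```text
time: 32.42
tool_pos: [457.1, 314.1, 9.0]
tool_rot: [0.709, 0.001, 0.705, -0.002]
wrist_force: [-0.3, 0.5, -1.8]
grip_width: 48.1
```

move_arm:
  targets:
    - [140,[0,0,-1],[0,0,0]]
    - [140,[0,0,-2],[0,0,0]]
    - [140,[0,0,-2],[0,0,0]]

```text
time: 32.67
tool_pos: [457.3, 314.2, 7.5]
tool_rot: [0.709, 0.001, 0.705, -0.002]
wrist_force: [-2.1, -0.2, 3.4]
grip_width: 47.8
```

Contact; release and back off, then check.

move_arm:
  targets:
    - [95,[0,0,0],[0,0,0]]
    - [80,[0,0,0],[0,0,0]]
    - [55,[0,0,0],[0,0,0]]
    - [55,[0,0,0],[0,0,0]]
    - [55,[0,0,10],[0,0,0]]
    - [55,[0,0,45],[0,0,0]]
    - [55,[0,0,85],[0,0,0]]
    - [55,[0,0,125],[0,0,0]]

```text
time: 33.33
tool_pos: [456.5, 313.9, 134.1]
tool_rot: [0.709, 0.001, 0.706, -0.002]
wrist_force: [1.1, 0.4, 0.7]
grip_width: 66.8
```

move_arm:
  targets:
    - [55,[-10,30,40],[0,0,0]]
    - [55,[-25,65,60],[0,0,0]]
    - [55,[-40,100,60],[0,0,0]]
    - [55,[-60,135,60],[0,0,0]]
    - [55,[-80,165,60],[0,0,0]]
    - [55,[-90,180,60],[0,0,0]]
    - [55,[-90,180,60],[0,0,0]]
    - [55,[-90,180,60],[0,0,0]]

```text
time: 34.0
tool_pos: [365.7, 494.6, 194.6]
tool_rot: [0.709, 0.0, 0.705, -0.001]
wrist_force: [1.1, -0.5, 0.1]
grip_width: 67.1
```

Run:
```python
from h import *
print(read_state()["time"],read_state()["tool_pos"])
t=grab_frame("scene");u=grab_frame("top")
cv2.imwrite("pics/s30.png",cv2.resize(t["pixels"][80:350,110:400,::-1],None,fx=2.2,fy=2.2))
im=u["pixels"][...,::-1].copy()
a=-.184
C=[(573.7,-303.5),(494.7,-304),(415.7,-304.8),(531.9,299.8),(454.3,314.2)]
for p in proj(u,[[*c,4] for c in C]): cv2.circle(im,tuple(p.round().astype(int)),1,(255,0,255),-1)
cv2.imwrite("pics/t30.png",cv2.resize(im[120:310,100:460],None,fx=2.2,fy=2.2))
for n,pt,g in [("yellow_jar",((17,110,60),(35,255,255),58.5,79,22.5),C[0]),("wood_cutter",((8,50,90),(34,255,255),46,84,16),C[1]),("red_jar",((0,150,80),(6,255,255),58.5,79,22.5),C[3]),("white_tub",((0,0,120),(180,70,255),4,76,24.5),C[2]),("shaker",((0,0,120),(180,70,255),4,70,24.5),C[4])]:
  for f in (t,u):
    try:
      x,c,st,H=objfit(f,None,n,(*g,0.),n=="white_tub",part=pt); print(n,x.round(2),round(c,1),"target",g)
    except Exception as e: print(n,e)
```

```text
34.0 [365.74595032 494.56132704 194.63489792]
yellow_jar [ 576.17 -306.46] 9.3 target (573.7, -303.5)
yellow_jar [ 574.86 -304.71] 8.1 target (573.7, -303.5)
wood_cutter [ 498.18 -306.19] 14.3 target (494.7, -304)
wood_cutter [ 497.64 -303.47] 12.7 target (494.7, -304)
red_jar [535.58 303.72] 5.9 target (531.9, 299.8)
red_jar [534.9  306.22] 14.9 target (531.9, 299.8)
white_tub [ 412.99 -306.21   -0.  ] 16.0 target (415.7, -304.8)
white_tub [ 415.39 -308.16   -0.  ] 8.3 target (415.7, -304.8)
shaker [451.14 321.48] 37.7 target (454.3, 314.2)
shaker [453.31 321.39] 49.5 target (454.3, 314.2)
```

View pics/s30.png

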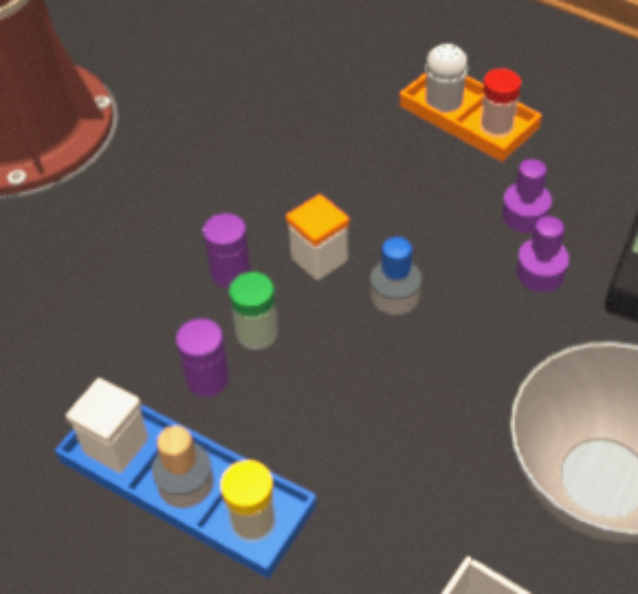

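View pics/t30.png

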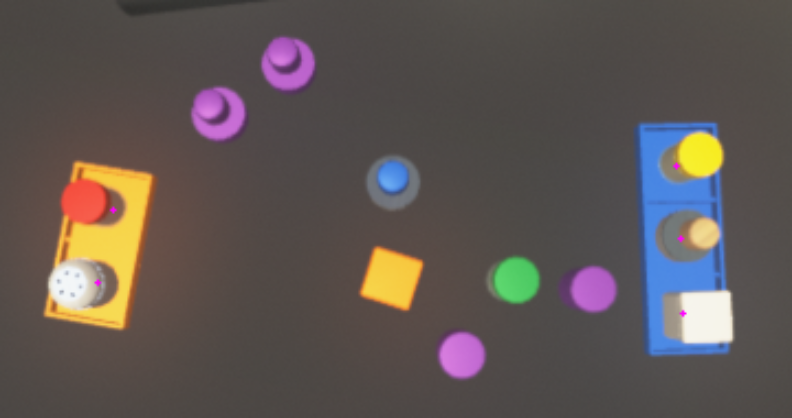

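Run:
```python
from h import *
u=grab_frame("top");t=grab_frame("scene")
im=u["pixels"][...,::-1].copy()
# use initial pictures (empty trays) with the fixed cameras
for n,f,file in (("top",u,"pics/top0.png"),("scene",t,"pics/scene0.png")):
    f=dict(f); f["pixels"]=cv2.imread(file)[...,::-1].copy()
    for L,lo,hi,g in ((162,(8,150,90),(28,255,255),[494,308,-.18]),(241,(100,130,50),(120,255,255),[494.6,-304,.01])):
        p,c,H=trayfit(f,None,L,lo,hi,proj(f,[[g[0],g[1],10]])[0],g); print(n,p.round(3),round(c,1))
```

```text
blob [ 120  193   51   77 2802] [145.5 231.1]
top [ 4.94685e+02  3.09056e+02 -1.72000e-01] 6.2
blob [ 388  176   43  106 3999] [409.3 228.3]
top [ 4.94792e+02 -3.03441e+02  6.00000e-03] 10.4
blob [ 292  108   64   45 1553] [323.5 129.9]
scene [ 4.93871e+02  3.04153e+02 -1.63000e-01] 4.3
blob [ 135  256  118   86 4657] [195.  298.1]
scene [ 4.946e+02 -3.040e+02  1.000e-02] 10.3
```

move_arm:
  targets:
    - [55,[15,-38,0],[0,0,0]]
    - [55,[30,-76,0],[0,0,0]]
    - [55,[45,-114,0],[0,0,0]]
    - [55,[60,-150,0],[0,0,0]]
    - [55,[70,-180,0],[0,0,0]]
    - [55,[75,-185,0],[0,0,0]]
    - [55,[75,-185,0],[0,0,0]]
    - [55,[75,-185,0],[0,0,0]]

```text
time: 34.87
tool_pos: [442.7, 307.5, 194.6]
tool_rot: [0.709, 0.003, 0.705, -0.003]
wrist_force: [-0.0, 0.3, -0.5]
grip_width: 66.9
```

Run:
```python
from h import *
s=read_state();f=grab_frame("wrist"); print(np.round(s["tool_pos"],1))
im=f["pixels"][...,::-1].copy()
p,c,H=trayfit(f,s,162,(8,150,90),(28,255,255),proj(f,[[494,308,10]],s)[0],[494,308,-.18]); print(p.round(3),c)
for n,pt,g in [("red_jar",((0,150,80),(6,255,255),58.5,79,22.5),(533,301)),("shaker",((0,0,110),(180,70,255),4,66,25),(454,314))]:
    x,cc,st,HH=objfit(f,s,n,g,part=pt); print(n,x.round(1),round(cc,1)); cv2.polylines(im,[HH.round().astype(int)],1,(255,0,255))
    a=p[2]; d=np.array([[np.cos(a),np.sin(a)],[-np.sin(a),np.cos(a)]])@(x-p[:2]); print("in tray frame",d.round(1))
cv2.polylines(im,[H.round().astype(int)],1,(0,255,0))
cv2.imwrite("pics/w31.png",cv2.resize(im[60:340,160:440],None,fx=2.1,fy=2.1,interpolation=cv2.INTER_CUBIC))
```

```text
[442.7 307.5 194.6]
blob [255 144  76  16 234] [292.3 150.7]
[ 4.92889e+02  3.13852e+02 -1.56000e-01] 9140.78125
red_jar [534.2 303.9] 35.6
in tray frame [42.3 -3.4]
shaker [520.1 200.6] 54934.0
in tray frame [  44.5 -107.6]
```

View pics/w31.png

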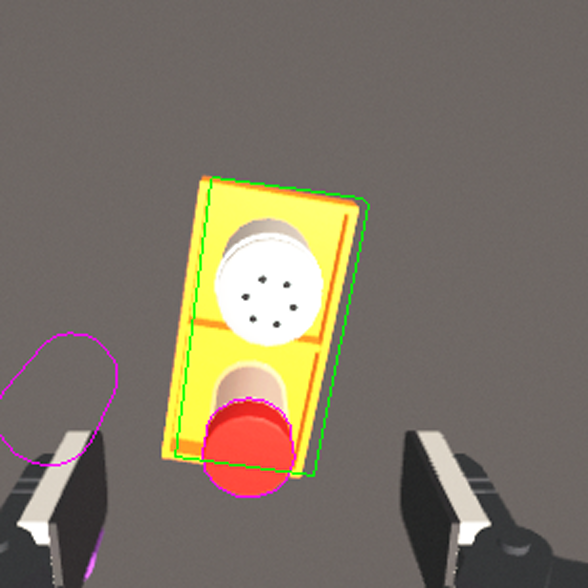

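Run:
```python
from h import *
s=read_state();f=grab_frame("wrist")
im=f["pixels"][...,::-1].copy()
h=cv2.cvtColor(f["pixels"],cv2.COLOR_RGB2HSV)
m=cv2.inRange(h,(8,110,120),(36,255,255)); m[:, :230]=0; m[:, 345:]=0
# fit on the near/left/right edges: mask hull, with red jar pixels excluded
f2=dict(f); px=np.zeros_like(f["pixels"]); px[m>0]=(255,140,0); f2["pixels"]=cv2.morphologyEx(px,cv2.MORPH_CLOSE,np.ones((25,25),np.uint8))
p,c,H=trayfit(f2,s,162,(8,150,90),(28,255,255),(285,215),[494,308,-.18]); print(p.round(3),c)
mask=cv2.inRange(h,(0,0,130),(180,100,255)); mask[:,:255]=0; mask[:,320:]=0; mask[:155]=0; mask[227:]=0
for n,pt,g,mk in [("red_jar",((0,130,80),(7,255,255),58.5,79,22.5),(533,301),None),("shaker",((0,0,110),(180,70,255),4,68,24.5),(454,314),mask)]:
    x,cc,st,HH=objfit(f,s,n,g,part=pt,mask=mk); print(n,x.round(1),round(cc,1),st); cv2.polylines(im,[HH.round().astype(int)],1,(255,0,255))
    a=p[2]; d=np.array([[np.cos(a),np.sin(a)],[-np.sin(a),np.cos(a)]])@(x-p[:2]); print("in tray frame",d.round(1))
cv2.polylines(im,[H.round().astype(int)],1,(0,255,0))
cv2.imwrite("pics/w32.png",cv2.resize(im[120:320,220:370],None,fx=3,fy=3,interpolation=cv2.INTER_CUBIC))
```

```text
blob [ 236  144   95  144 5933] [279.4 209.2]
[ 4.93106e+02  3.06648e+02 -1.77000e-01] 27.252193450927734
red_jar [534.  303.6] 27.8 [ 256  251   43   45 1544]
in tray frame [40.8  4.2]
shaker [454.1 314.4] 19.5 [ 261  164   52   61 2408]
in tray frame [-39.8   0.7]
```

View pics/w32.png

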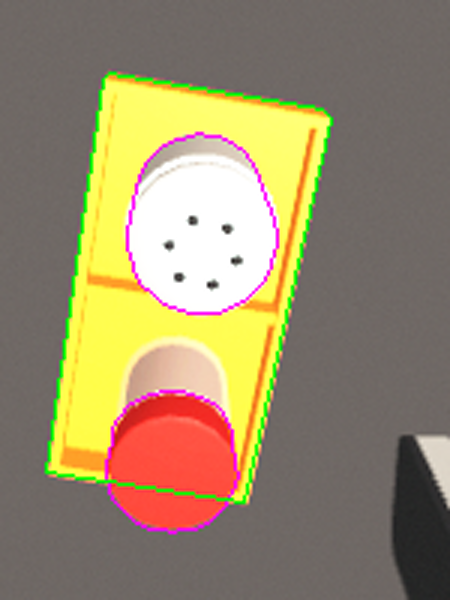

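Run:
```python
from station import *
s=read_state();print(s["time"],s["wrist_force"]);print(hand_in())
```

```text
34.9667 [ 0.57534609  0.17665669 -0.50637183]
the job is handed in; nothing more can be done
None
```

Both kits are made up and the job was handed in at about 35 s of the 128 s allowed.

- **Blue tray:** the yellow-capped jar is in the far compartment, the wooden-knob cutter in the middle one and the white-lidded tub in the near one.
- **Orange tray:** the red-capped jar is in the far compartment and the steel shaker in the near one.
- **Setting down:** each piece was lowered in small steps until the wrist force showed light contact, then released.

**Last checks**
- The scene and top pictures show all five pieces upright, each in its own compartment. The green-capped jar, the blue-knobbed cutter, the orange-lidded tub and the purple look-alikes look undisturbed.
- In the last wrist picture the shaker is about 1 mm off its compartment centre and the red jar about 4 mm.
- The blue-tray pieces fit within about 2–5 mm of their compartment centres.
- The scene and top cameras put the shaker about 6–11 mm off centre. That fit was poor because of the domed top, so I went by the closer wrist view.

**Problems along the way**
- In the pictures the finger tips sit about 38 mm higher than the TCP height suggests.
- My first close on the wooden knob therefore gripped nothing. I reopened, went lower and gripped it properly.
- I had already carried the yellow jar before noticing this, so it was held only near the top of its cap. It still set down upright.

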